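Strip the nozzle carousel for ultrasonic cleaning

ROBOT

A 6-joint arm with a two-finger parallel gripper is mounted at the origin on the work surface. World frame = base frame: x ahead of the robot, y to its left, z up, the work surface at z = 0. Lengths are in mm, angles in rad, forces in N, time in s.
With the tool pointing down it reaches from about 300 to 775 mm from the base axis. Payload 14.6 kg.
Tool frame: the origin (TCP) lies between the finger pads; the fingertips stand 17 mm ahead of it and the grasp point (between the pads) lies 2 mm behind it (tcp_to_tips is the z of the fingertips in the tool frame, in mm); z points along the fingers, y is the line along which they close (so a half turn about z gives the same grasp; the last joint's range is limited). The gripper opens to 94 mm and grips with 3 to 60 N. Pads are 16 mm wide; open, the fingers measure 119 mm over their backs; the gripper's body (75 mm by 177 mm) begins 78 mm behind the grasp point.
Start: joints at [-1.244, 0.3, 1.521, -0, 1.321, -0.067], TCP at [211.027, -507.894, 222.446] pointing down, gripper open.
Joint ranges: [-3.03, 3.03], [-0.79, 2.21], [0.23, 2.52], [-1.04, 4.18], [0, 3.07], [-2.55, 2.55]. Speed limits (rad/s): [2.22, 2.22, 2.57, 3.14, 3.14, 3.14].

INTERFACE

Orientations are given as a rotation vector (axis times angle).
In Python, from plant import * gives the robot as it stands.
- The arm moves only by the tool carry_out, never from a script. Its argument "targets" is a list of rows, each an object of numbers: "dx", "dy", "dz": the shift along the tool's x, y, z in cm; "twist": the turn about the tool's z in rad; "fingers": the opening, from -1 (shut) to 1 (fully open). A call has 1 to 10 rows; each row shifts and turns the commanded pose from where the row before left it, along the tool's axes as they then stand; what a row does not reach is not made up. A row lasts 1/8 s, in which the tool goes at most 62.5 mm and 10.7 degrees, less where a joint would pass 70% of its speed; a pose out of reach is approached as far as the arm can. A call is refused whole if a number of a shift passes 6.25 or a number of a turn 0.188, either way. A call with a gripper value outside its range is refused whole. The fingers move at their own pace and stop on an object; the grip force is fixed at half the most. Time passes only in rows, so rows that do not move let the fingers close. It gives the time, the measured TCP pose, the force, the opening and the grip force at its end, in the units of the state.
- sense(): the state, without advancing time (a new reading comes with each control period).
- snapshot(name): name is "scene" or "top"; returns the picture (384x512x3 uint8, red, green, blue); there is no depth.
- get_calibration(name): a dict with "fx", "fy", "cx", "cy" (pixels), "R" (3x3) and "t" (3): a world point X has camera coordinates R X + t. Camera axes: x right, y down, z forward; pixel columns grow to the right and rows downward; lengths in mm; the calibration is good to about 2 mm. A picture is of the moment at which its call begins. get_calibration takes no time and is no camera call.
- sign_off(): hands the job in; it is judged then, once.
The state is a dict: "time_s": time; "joint_pos": joint angles; "joint_velocities": joint speeds; "effort": joint torques, N m; "tcp_pos": TCP position; "orientation": TCP orientation; "force": force on the tool from outside, world axes, zero at the start; "torque": the same for the moment, N m; "grip_width": finger opening in mm; "gripper_force": force on a finger pad.
Only numpy, scipy, OpenCV 4.12 (cv2) and the standard library are available. Lean on these libraries where they do the work, as an engineer would, in place of code of your own. Each camera call takes 0.05 s, during which the arm holds its last target. There are 200 camera calls.

TASK

Get the dirty gas nozzles ready for ultrasonic cleaning: take every nozzle off the carousel by turning its station round to the loading gap at the front, unscrewing the nozzle there (counter-clockwise) and lifting it out, and collect the loose ones from the bench too. Stand them all upright in the round basket with those already in it, packed hexagonally with one in the middle and the others round it, setting each down gently; finally turn the blank block of the carousel to the gap. Leave the other things on the bench alone.

Things in the scene. Friction and masses are not known exactly. Their poses are not given: they have to be found in the camera images.
- nozzle1: Brass gas nozzle, 80 mm tall, 200 g: round skirt 40 mm in diameter up to 28 mm, then a slim tube 16 mm in diameter from 40 mm up to the tip. Origin: centre of its underside; z towards the tip; x through its two inner lugs (dark marks on the skirt's shoulder). Screwed on at station 1 of the turret, tip up, or absent.
- nozzle2: Nozzle like nozzle1, screwed on at station 2 of the turret, or absent.
- nozzle3: Nozzle like nozzle1, screwed on at station 3 of the turret, or absent.
- nozzle4: Nozzle like nozzle1, screwed on at station 4 of the turret, or absent.
- nozzle5: Nozzle like nozzle1, screwed on at station 5 of the turret, or absent.
- nozzle6: Nozzle like nozzle1, standing loose on the bench between carousel and basket, or absent.
- nozzle7: Nozzle like nozzle1, standing loose on the bench between carousel and basket, or absent.
- nozzle8: Nozzle like nozzle1, standing in the basket already, near its wall (45 mm from the basket's centre), or absent.
- nozzle9: Nozzle like nozzle1, standing in the basket already, near its wall (45 mm from the basket's centre), or absent.
- nozzle10: Nozzle like nozzle1, standing in the basket already, near its wall (45 mm from the basket's centre), or absent.
- turret: Turret of the carousel: steel disc 196 mm in diameter, its top (the seats) 44 mm above the bench. It turns either way without end and stays where left (friction 0.2 N m). Origin: on its upright axis at bench height; z up. Six stations 75 mm from the axis: station k lies 180 + 60 k degrees counter-clockwise (from above) from its x axis. Station 0 is the blank, 1 to 5 carry stubs.
- seat (a point): Station 1 of the turret, at seat height; all five stubs are alike, 13 mm high inside the skirt, with a quarter-turn coupling. A nozzle is locked down (1.5 mm of play) until turned counter-clockwise from above: free after 65 degrees, a stop at about 90, then it lifts straight up. Locked, its x axis points to or from the turret's axis, give or take 0.1 rad.
- handle (a point): Point on the turret's axis, in its black T-handle, 112 mm above the bench: a bar 64 mm long, 16 mm wide, from 90 to 122 mm above the bench, on a hub 28 mm in diameter. The bar's length lies 30 degrees counter-clockwise from the turret's x axis. Turning the bar turns the turret.
- blank (a point): Centre of the top of the blank (station 0): a plain dark steel block 40 x 46 mm, 30 mm high, 75 mm from the turret's axis, without a stub; its top is 74 mm above the bench.
- gap (a point): Where a station stands when at the front: at seat height, 75 mm from the turret's axis, by the pointer on the round base (236 mm wide); x points to the axis. A fixed white retaining ring, 76 to 80 mm above the bench, inner radius 88 mm, outer 112 mm, overlaps the nozzles' skirts all round, so that they cannot be lifted; only here it is cut away, 55 mm wide (skirts need 40).
- basket: Fixed round stainless basket of the ultrasonic cleaner: inner diameter 136 mm, wall 3 mm, rim 47 mm and inner floor 4 mm above the bench. Origin: centre of its underside. It has room for one nozzle in the middle and six round it, 45 mm apart from centre to centre.
- joystick: Black joystick box, 110 mm in diameter, 130 mm tall; leave it alone.
- wash_bottle: White wash bottle, 64 mm in diameter, 115 mm tall; leave it alone.
- wire_brush: Brush 190 mm long lying near the robot; leave it alone.

How it is judged:
By the outcome, as a careful person would: the job done as asked, in the order asked, and still so for the second after the job is handed in, with the robot touching nothing.
Of nozzle1, nozzle2, nozzle3, nozzle4, nozzle5 only 2 to 3 are there at a start; the rules pass over those that are not, and their reading is None.
Of nozzle6, nozzle7 only 1 to 2 are there at a start; the rules pass over those that are not, and their reading is None.
Of nozzle8, nozzle9, nozzle10 only 2 to 2 are there at a start; the rules pass over those that are not, and their reading is None.
At some moment in a run one of nozzle6, nozzle7 may be knocked a few centimetres aside while the robot is not near it.
It also fails if it takes over 210 s, if anything falls off the work surface, if the arm or the gripper's body presses on something with over 40 N, if the wrist force passes 120 N, or if a joint passes its speed limit or range.

## Working session

There is one attempt and no reset: what is moved stays moved. The work goes in short steps, Python scripts to look and compute and a tool call to move; the robot and the scene stay as the last step left them, time stands still between calls to the robot, and variables do not carry over. Pictures are saved under pics/ and viewed, at most 14 in all, crops included, and the job is handed in when it is done.

Besides the shell and the picture viewer there is one more tool, called as name(argument=value, ...), one argument or row to a line, values as JSON. carry_out: Moves the arm, as the interface text tells. Its arguments: {"type":"object","properties":{"targets":{"type":"array","items":{"type":"object","properties":{"dx":{"type":"number"},"dy":{"type":"number"},"dz":{"type":"number"},"twist":{"type":"number"},"fingers":{"type":"number"}}}}},"required":["targets"]}

```bash
mkdir -p pics; ls; python3 - <<'E'
from plant import *
import cv2
s=sense(); print(s['time_s'],s['tcp_pos'],s['orientation'],s['grip_width'])
for n in("top","scene"):
    im=snapshot(n); cv2.imwrite(f"pics/{n}0.png",cv2.resize(im[:,:,::-1],(800,600),interpolation=cv2.INTER_CUBIC)); cv2.imwrite(f"{n}_raw.png",im[:,:,::-1])
    c=get_calibration(n); print(n,{k:(v if not hasattr(v,'tolist') else v.round(3).tolist() if hasattr(v,'round') else v) for k,v in c.items()})
E
```

```text
pics
0.0 [ 210.94403989 -507.66681734  221.8828111 ] [-3.07976323e+00 -6.14316669e-01  2.42372179e-04] 94.16678098183554
top {'fx': 360.0693198670067, 'fy': 360.0693198670067, 'cx': 253.88409933327537, 'cy': 192.43250731418567, 'R': [[-0.026, -1.0, 0.002], [-0.999, 0.026, -0.033], [0.033, -0.002, -0.999]], 't': [-43.798, 578.431, 834.708]}
scene {'fx': 480.49083259803575, 'fy': 480.49083259803575, 'cx': 253.15976393588193, 'cy': 191.09466902380817, 'R': [[0.371, 0.929, -0.008], [0.773, -0.314, -0.551], [-0.514, 0.198, -0.835]], 't': [-172.392, -421.741, 1507.934]}
```

View pics/top0.png

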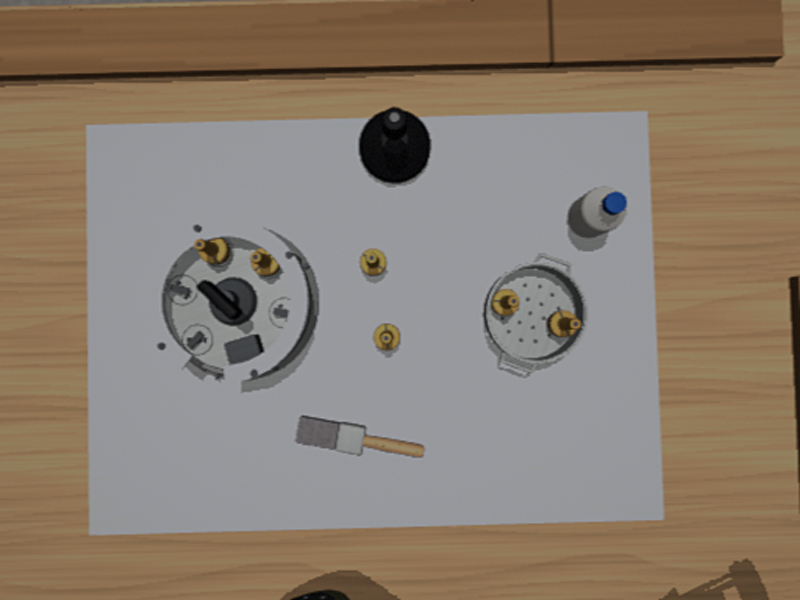

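View pics/scene0.png

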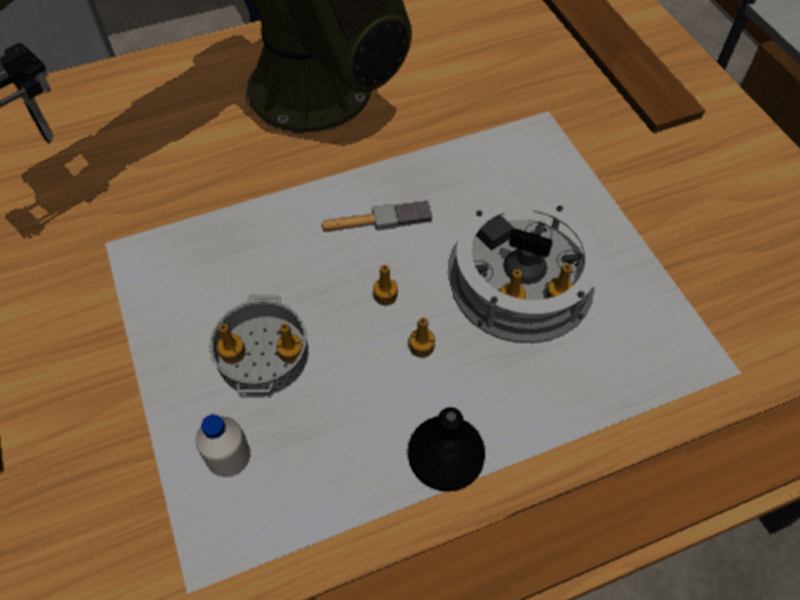

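```bash
cat > h.py <<'E'
from plant import *
import cv2, numpy as np
from scipy.optimize import minimize
def cal(n): c=get_calibration(n); return c['fx'],c['fy'],c['cx'],c['cy'],np.array(c['R']),np.array(c['t'])
def proj(n,P):
    fx,fy,cx,cy,R,t=cal(n); q=np.atleast_2d(P)@R.T+t
    return np.c_[fx*q[:,0]/q[:,2]+cx, fy*q[:,1]/q[:,2]+cy]
def back(n,u,v,z):
    fx,fy,cx,cy,R,t=cal(n); d=R.T@np.array([(u-cx)/fx,(v-cy)/fy,1]); o=-R.T@t
    return (o+d*(z-o[2])/d[2])[:2]
def brass(im):  # RGB
    h=cv2.cvtColor(im,cv2.COLOR_RGB2HSV); return ((h[...,0]>8)&(h[...,0]<32)&(h[...,1]>120)).astype(np.uint8)
th=np.linspace(0,2*np.pi,40)[:-1]
def ring(x,y,z,r): return np.c_[x+r*np.cos(th),y+r*np.sin(th),0*th+z]
def sil(n,x,y,z0,roi,S=8):
    u0,v0,w,h=roi; m=np.zeros((h*S,w*S),np.uint8)
    for a,b,c,d in((0,20,28,20),(28,20,40,8),(40,8,80,8)):
        p=proj(n,np.r_[ring(x,y,z0+a,b),ring(x,y,z0+c,d)])
        p=((p-[u0,v0]+.5)*S-.5)
        cv2.fillConvexPoly(m,cv2.convexHull(np.round(p*16).astype(np.int32)),1,shift=4)
    return cv2.resize(m.astype(np.float32),(w,h),interpolation=cv2.INTER_AREA)
def fit(n,im,x,y,z0):
    u,v=proj(n,[x,y,z0+40])[0]; roi=(int(u)-24,int(v)-24,48,48)
    B=brass(im)[roi[1]:roi[1]+48,roi[0]:roi[0]+48].astype(np.float32)
    f=lambda p: float(((sil(n,p[0],p[1],z0,roi)-B)**2).sum())
    r=minimize(f,[x,y],method='Nelder-Mead',options=dict(initial_simplex=[[x,y],[x+8,y],[x,y+8]],xatol=.05,fatol=.05))
    return r.x,r.fun,B.sum()
E
python3 - <<'E'
from h import *
im=cv2.imread("top_raw.png")[:,:,::-1].copy(); sc=cv2.imread("scene_raw.png")[:,:,::-1].copy()
k=.64
g=dict(T1=(213,252,44),T2=(266,266,44),L1=(373,263,0),L2=(387,338,0),B1=(503,303,4),B2=(561,324,4))
for n,(u,v,z) in g.items():
    x,y=back("top",u*k,v*k,z+28); a=fit("top",im,x,y,z); b=fit("scene",sc,*a[0],z)
    print(n,a[0].round(1),round(a[1]),a[2],'scene',b[0].round(1),round(b[1]),b[2])
A=cv2.resize(im[135:255,95:215],(600,600),interpolation=cv2.INTER_CUBIC)
cv2.imwrite("pics/c1.png",A[:,:,::-1])
A=cv2.resize(sc[115:235,280:400],(600,600),interpolation=cv2.INTER_CUBIC)
cv2.imwrite("pics/c2.png",A[:,:,::-1])
E
```

```text
T1 [653.9 196. ] 113 237.0 scene [648.4 200.7] 168 197.0
T2 [635.1 124.6] 136 210.0 scene [616.9 137.9] 187 183.0
L1 [634.7 -24.2] 62 182.0 scene [633.6 -24.1] 87 292.0
L2 [524.3 -42.6] 56 178.0 scene [520.8 -42. ] 50 252.0
B1 [ 570.8 -217.4] 62 204.0 scene [ 568.8 -218. ] 67 261.0
B2 [ 537.5 -301.8] 64 236.0 scene [ 532.4 -302.4] 43 298.0
```

View pics/c1.png

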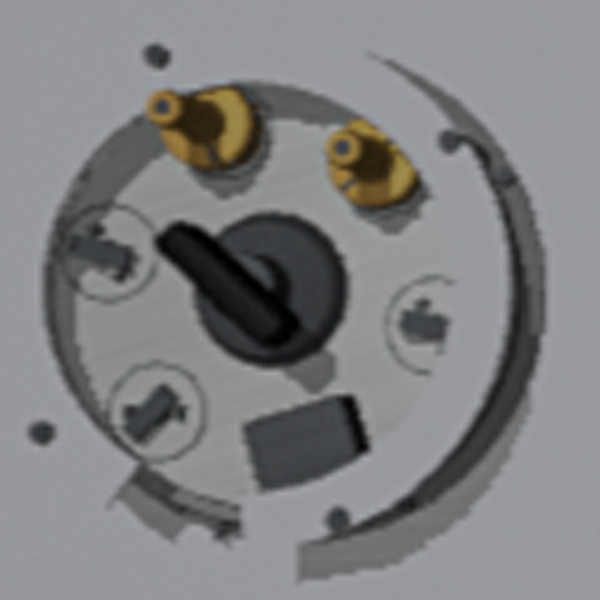

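View pics/c2.png

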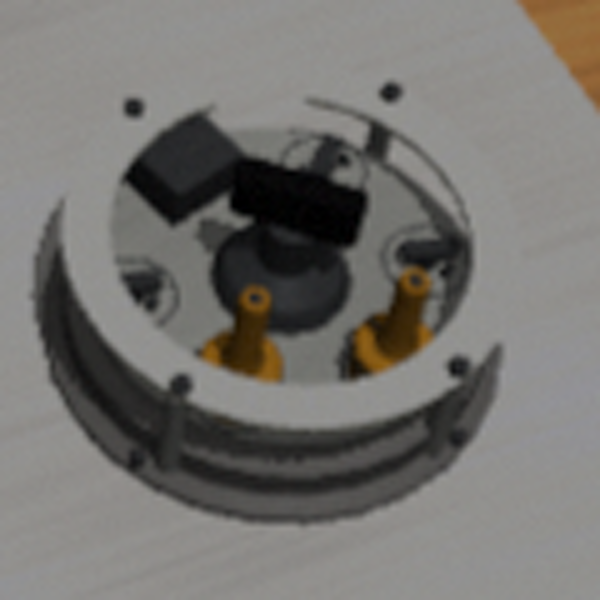

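```bash
cat > m.py <<'E'
from h import *
C1=lambda p:(95+(p[0]+.5)/5-.5,135+(p[1]+.5)/5-.5)
C2=lambda p:(280+(p[0]+.5)/5-.5,115+(p[1]+.5)/5-.5)
ang=lambda v:np.degrees(np.arctan2(v[1],v[0]))
E
python3 - <<'E'
from m import *
k=.64
for nm,C,cam,bolts,tips,bar,blank in(("top",C1,"top",[(157,55),(450,140),(338,520),(42,432)],[(160,103),(343,148)],[(178,240),(283,330)],(303,438)),
  ("scene",C2,"scene",[(459,367),(181,384),(134,107),(391,92)],[(415,280),(258,298)],None,None)):
    P=np.array([back(cam,*C(b),80) for b in bolts]); c=P.mean(0)
    print(nm,"bolts",P.round(1).tolist(),"centre",c.round(1),"r",np.linalg.norm(P-c,axis=1).round(1))
    d=(P[2]-c)/np.linalg.norm(P[2]-c)+(P[3]-c)/np.linalg.norm(P[3]-c); print(" gap ang",ang(d).round(1), "bolt angs",[ang(p-c).round(1) for p in P])
    for t in tips:
        q=back(cam,*C(t),124); print(" tip",q.round(1),"r",np.linalg.norm(q-c).round(1),"ang",ang(q-c).round(1))
    if bar:
        a,b=[back(cam,*C(t),122) for t in bar]; print(" bar",a.round(1),b.round(1),"mid",((a+b)/2).round(1),ang(a-b).round(1))
        q=back(cam,*C(blank),74); print(" blank",q.round(1),np.linalg.norm(q-c).round(1),ang(q-c).round(1))
ims={n:cv2.imread(n+"_raw.png") for n in("top","scene")}
o=np.zeros((600,800,3),np.uint8)
o[:400,:400]=cv2.resize(ims["top"][160:240,302:382],(400,400),interpolation=cv2.INTER_CUBIC)
o[:400,400:]=cv2.resize(ims["scene"][180:260,127:207],(400,400),interpolation=cv2.INTER_CUBIC)
cv2.imwrite("pics/b.png",o[:400])
E
```

```text
top bolts [[682.9, 214.7], [642.9, 89.1], [481.1, 140.2], [521.9, 266.2]] centre [582.2 177.5] r [107.3 107.2 107.8 107.2]
 gap ang 162.3 bolt angs [np.float64(20.3), np.float64(-55.5), np.float64(-159.7), np.float64(124.2)]
 tip [655.7 198.3] r 76.4 ang 15.8
 tip [635.4 124.3] r 75.3 ang -45.0
 bar [599.9 192.5] [562.2 150.4] mid [581.  171.5] 48.2
 blank [516.2 156.2] 69.4 -162.1
scene bolts [[680.2, 215.1], [639.5, 89.4], [478.2, 141.2], [518.7, 266.9]] centre [579.2 178.2] r [107.5 107.3 107.5 107.4]
 gap ang 162.2 bolt angs [np.float64(20.1), np.float64(-55.8), np.float64(-159.9), np.float64(124.2)]
 tip [652.8 197.7] r 76.1 ang 14.8
 tip [634.6 126.1] r 76.1 ang -43.2
```

View pics/b.png

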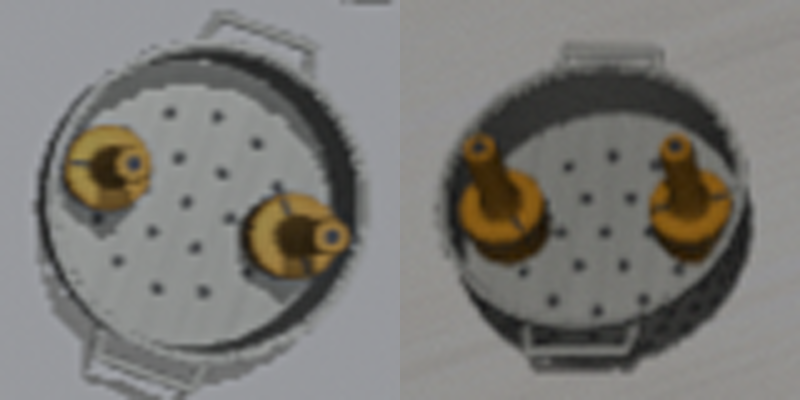

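```bash
cat > g.py <<'E'
from h import *
from scipy.spatial.transform import Rotation as Ro
def st():
    s=sense(); R=Ro.from_rotvec(s['orientation']).as_matrix(); yaw=np.degrees(np.arctan2(R[1,1],R[0,1]))
    print("t",round(s['time_s'],2),"tcp",np.round(s['tcp_pos'],1),"close-dir",round(yaw,1),"tilt",round(np.degrees(np.arccos(-R[2,2])),2),"q1,q6",np.degrees(s['joint_pos'])[[0,5]].round(1),"F",np.round(s['force'],1),"Mz",np.round(s['torque'],2),"w",round(s['grip_width'],1),"gf",round(s['gripper_force'],1))
    return s,R,yaw
def go(x,y,z,cd=None):
    s,R,yaw=st(); d=R.T@(np.array([x,y,z])-s['tcp_pos'])/10
    print("tool delta cm",d.round(2),"cd diff -> twist", None if cd is None else round(np.radians(yaw-cd),3))
E
cat > go.sh <<'E'
python3 -c "from g import *; go($1)"
E
chmod +x go.sh
```

carry_out(
  targets=[
    {"dx": 4.03, "dy": -3.27, "fingers": 0.2},
    {"dx": 4.03, "dy": -3.27, "fingers": 0.2},
    {"dx": 4.03, "dy": -3.27, "fingers": 0.2},
    {"dx": 4.03, "dy": -3.27, "fingers": 0.2},
    {"dx": 4.03, "dy": -3.27, "fingers": 0.2},
    {"dx": 4.03, "dy": -3.27, "fingers": 0.2},
    {"dx": 4.03, "dy": -3.27, "fingers": 0.2},
    {"dx": 4.03, "dy": -3.27, "fingers": 0.2},
    {"dx": 4.03, "dy": -3.27, "fingers": 0.2},
    {"dx": 4.03, "dy": -3.27, "fingers": 0.2},
  ],
)

```text
validation failed for argument at $.ta...
```

carry_out(
  targets=[
    {"dx": 4.03, "dy": -3.27, "fingers": 0.2},
    {"dx": 4.03, "dy": -3.27, "fingers": 0.2},
    {"dx": 4.03, "dy": -3.27, "fingers": 0.2},
    {"dx": 4.03, "dy": -3.27, "fingers": 0.2},
    {"dx": 4.03, "dy": -3.27, "fingers": 0.2},
    {"twist": -0.18, "fingers": 0.2},
    {"twist": -0.18, "fingers": 0.2},
    {"twist": -0.04, "fingers": 0.2},
    {"fingers": 0.2},
  ],
)

```text
validation failed for argument at $.ta...
```

```bash
go.sh 580.7,177.9,114,-44.7
```

```text
t 0.1 tcp [ 211.  -507.7  222. ] close-dir -67.4 tilt 0.06 q1,q6 [-71.3  -3.8] F [-0.2 -0.3 -0. ] Mz [-0.03  0.03  0.02] w 94.2 gf 0.0
tool delta cm [ 60.45 -49.11  10.85] cd diff -> twist -0.397
```

carry_out(
  targets=[
    {"dx": 4.03, "dy": -3.27, "dz": 0, "twist": 0, "fingers": 0.2},
    {"dx": 4.03, "dy": -3.27, "dz": 0, "twist": 0, "fingers": 0.2},
  ],
)

```text
time_s: 0.35
tcp_pos: [260.6, -415.3, 221.9]
orientation: [-3.08, -0.613, 0.0]
force: [0.7, -0.2, 0.4]
grip_width: 77.2
gripper_force: 0.0
```

carry_out(
  targets=[
    {"dx": 4.03, "dy": -3.27, "dz": 0, "twist": 0, "fingers": 0.2},
    {"dx": 4.03, "dy": -3.27, "dz": 0, "twist": 0, "fingers": 0.2},
    {"dx": 4.03, "dy": -3.27, "dz": 0, "twist": 0, "fingers": 0.2},
    {"dx": 4.03, "dy": -3.27, "dz": 0, "twist": 0, "fingers": 0.2},
    {"dx": 4.03, "dy": -3.27, "dz": 0, "twist": 0, "fingers": 0.2},
    {"dx": 4.03, "dy": -3.27, "dz": 0, "twist": 0, "fingers": 0.2},
    {"dx": 4.03, "dy": -3.27, "dz": 0, "twist": 0, "fingers": 0.2},
    {"dx": 4.03, "dy": -3.27, "dz": 0, "twist": 0, "fingers": 0.2},
    {"dx": 4.03, "dy": -3.27, "dz": 0, "twist": 0, "fingers": 0.2},
    {"dx": 4.03, "dy": -3.27, "dz": 0, "twist": 0, "fingers": 0.2},
  ],
)

```text
time_s: 1.6
tcp_pos: [507.5, 41.7, 222.3]
orientation: [-3.081, -0.615, 0.0]
force: [1.1, 0.2, 0.2]
grip_width: 56.8
gripper_force: 0.0
```

carry_out(
  targets=[
    {"dx": 4.03, "dy": -3.27, "dz": 0, "twist": 0, "fingers": 0.2},
    {"dx": 4.03, "dy": -3.27, "dz": 0, "twist": 0, "fingers": 0.2},
    {"dx": 4.03, "dy": -3.27, "dz": 0, "twist": 0, "fingers": 0.2},
    {"dx": 0, "dy": 0, "dz": 0, "twist": -0.18, "fingers": 0.2},
    {"dx": 0, "dy": 0, "dz": 0, "twist": -0.18, "fingers": 0.2},
    {"dx": 0, "dy": 0, "dz": 0, "twist": -0.04, "fingers": 0.2},
    {"dx": 0, "dy": 0, "dz": 0, "twist": 0, "fingers": 0.2},
  ],
)

```text
time_s: 2.48
tcp_pos: [580.9, 177.0, 222.1]
orientation: [-2.898, -1.214, 0.001]
force: [0.4, -0.9, -0.3]
grip_width: 56.5
gripper_force: 0.0
```

```bash
go.sh 580.7,177.9,114,-44.7
```

```text
t 2.48 tcp [580.9 177.  222.1] close-dir -44.5 tilt 0.04 q1,q6 [13.5 58. ] F [ 0.4 -0.9 -0.3] Mz [-0.06  0.    0.04] w 56.5 gf 0.0
tool delta cm [ 0.06 -0.07 10.81] cd diff -> twist 0.003
```

carry_out(
  targets=[
    {"dx": 0.06, "dy": -0.07, "dz": 4.0, "twist": 0, "fingers": 0.2},
    {"dx": 0, "dy": 0, "dz": 4.0, "twist": 0, "fingers": 0.2},
    {"dx": 0, "dy": 0, "dz": 2.0, "twist": 0, "fingers": 0.2},
    {"dx": 0, "dy": 0, "dz": 0.8, "twist": 0, "fingers": 0.2},
    {"dx": 0, "dy": 0, "dz": 0, "twist": 0, "fingers": -1},
    {"dx": 0, "dy": 0, "dz": 0, "twist": 0, "fingers": -1},
    {"dx": 0, "dy": 0, "dz": 0, "twist": 0, "fingers": -1},
    {"dx": 0, "dy": 0, "dz": 0, "twist": 0, "fingers": -1},
    {"dx": 0, "dy": 0, "dz": 0, "twist": 0, "fingers": -1},
  ],
)

```text
time_s: 3.6
tcp_pos: [582.3, 176.8, 114.9]
orientation: [2.895, 1.213, 0.004]
force: [10.1, -8.8, -2.3]
grip_width: 15.6
gripper_force: 30.0
```

```bash
go.sh 580.7,177.9,114,102.3
```

```text
t 3.6 tcp [582.3 176.8 114.9] close-dir -44.5 tilt 0.21 q1,q6 [13.5 58.1] F [10.1 -8.8 -2.3] Mz [-1.25 -1.55  0.13] w 15.6 gf 30.0
tool delta cm [-0.03 -0.19  0.09] cd diff -> twist -2.563
```

carry_out(
  targets=[
    {"dx": 0, "dy": 0.15, "dz": 0, "twist": -0.1, "fingers": -1},
    {"dx": 0, "dy": 0, "dz": 0, "twist": -0.17, "fingers": -1},
    {"dx": 0, "dy": 0, "dz": 0, "twist": -0.17, "fingers": -1},
    {"dx": 0, "dy": 0, "dz": 0, "twist": -0.17, "fingers": -1},
    {"dx": 0, "dy": 0, "dz": 0, "twist": -0.17, "fingers": -1},
  ],
)

```text
time_s: 4.22
tcp_pos: [582.3, 176.8, 114.9]
orientation: [2.212, 2.23, 0.001]
force: [-0.7, -0.5, 1.5]
grip_width: 16.0
gripper_force: 30.0
```

```bash
go.sh 582.3,177.3,114,102.3
```

```text
t 4.22 tcp [582.3 176.8 114.9] close-dir 0.5 tilt 0.04 q1,q6 [13.4 13. ] F [-0.7 -0.5  1.5] Mz [-0.13 -0.06 -0.17] w 16.0 gf 30.0
tool delta cm [0.05 0.   0.09] cd diff -> twist -1.777
```

carry_out(
  targets=[
    {"dx": 0, "dy": 0, "dz": 0, "twist": -0.17, "fingers": -1},
    {"dx": 0, "dy": 0, "dz": 0, "twist": -0.17, "fingers": -1},
    {"dx": 0, "dy": 0, "dz": 0, "twist": -0.17, "fingers": -1},
    {"dx": 0, "dy": 0, "dz": 0, "twist": -0.17, "fingers": -1},
    {"dx": 0, "dy": 0, "dz": 0, "twist": -0.17, "fingers": -1},
    {"dx": 0, "dy": 0, "dz": 0, "twist": -0.17, "fingers": -1},
    {"dx": 0, "dy": 0, "dz": 0, "twist": -0.17, "fingers": -1},
    {"dx": 0, "dy": 0, "dz": 0, "twist": -0.17, "fingers": -1},
    {"dx": 0, "dy": 0, "dz": 0, "twist": -0.17, "fingers": -1},
    {"dx": 0, "dy": 0, "dz": 0, "twist": -0.17, "fingers": -1},
  ],
)

```text
time_s: 5.48
tcp_pos: [582.1, 176.7, 114.9]
orientation: [-0.216, 3.134, -0.0]
force: [-2.1, -2.4, 3.7]
grip_width: 15.7
gripper_force: 30.0
```

carry_out(
  targets=[
    {"dx": 0, "dy": 0, "dz": 0, "twist": -0.077, "fingers": -1},
    {"dx": 0, "dy": 0, "dz": 0, "twist": 0, "fingers": -1},
    {"dx": 0, "dy": 0, "dz": 0, "twist": 0, "fingers": -1},
  ],
)

```text
time_s: 5.85
tcp_pos: [582.1, 176.7, 114.9]
orientation: [-0.325, 3.124, -0.0]
force: [-2.2, -3.0, 5.9]
grip_width: 16.1
gripper_force: 30.0
```

```bash
go.sh 582.3,177.3,114,102.3
```

```text
t 5.85 tcp [582.1 176.7 114.9] close-dir 101.9 tilt 0.02 q1,q6 [ 13.4 -88.4] F [-2.2 -3.   5.9] Mz [-0.43  0.41  0.08] w 16.1 gf 30.0
tool delta cm [-0.03  0.06  0.09] cd diff -> twist -0.007
```

carry_out(
  targets=[
    {"dx": 0, "dy": 0, "dz": 0, "twist": 0, "fingers": -0.2},
    {"dx": 0, "dy": 0, "dz": 0, "twist": 0, "fingers": -0.2},
    {"dx": 0, "dy": 0, "dz": -1.5, "twist": 0, "fingers": -0.2},
    {"dx": 0, "dy": 0, "dz": -3.5, "twist": 0, "fingers": -0.2},
    {"dx": 0, "dy": 0, "dz": 0, "twist": 0.167, "fingers": -0.2},
    {"dx": 0, "dy": 0, "dz": 0, "twist": 0.167, "fingers": -0.2},
    {"dx": 0, "dy": 0, "dz": 0, "twist": 0.167, "fingers": -0.2},
    {"dx": 0, "dy": 0, "dz": 0, "twist": 0.167, "fingers": -0.2},
    {"dx": 0, "dy": 0, "dz": 0, "twist": 0.167, "fingers": -0.2},
    {"dx": 0, "dy": 0, "dz": 0, "twist": 0.167, "fingers": -0.2},
  ],
)

```text
time_s: 7.1
tcp_pos: [582.2, 177.0, 165.6]
orientation: [1.221, 2.894, 0.001]
force: [0.2, 0.2, 0.5]
grip_width: 37.7
gripper_force: 0.0
```

carry_out(
  targets=[
    {"dx": 0, "dy": 0, "dz": 0, "twist": 0.167, "fingers": -0.2},
    {"dx": 0, "dy": 0, "dz": 0, "twist": 0.167, "fingers": -0.2},
    {"dx": 0, "dy": 0, "dz": 0, "twist": 0.167, "fingers": -0.2},
    {"dx": 0, "dy": 0, "dz": 0, "twist": 0.167, "fingers": -0.2},
    {"dx": 0, "dy": 0, "dz": 0, "twist": 0.167, "fingers": -0.2},
    {"dx": 0, "dy": 0, "dz": 0, "twist": 0.167, "fingers": -0.2},
    {"dx": 0, "dy": 0, "dz": 0, "twist": 0.16, "fingers": -0.2},
    {"dx": 0, "dy": -3.75, "dz": 0, "twist": 0, "fingers": -0.2},
    {"dx": 0, "dy": -3.75, "dz": 0, "twist": 0, "fingers": -0.2},
    {"dx": 0, "dy": 0, "dz": 0, "twist": 0, "fingers": -0.2},
  ],
)

```text
time_s: 8.35
tcp_pos: [511.4, 205.9, 165.8]
orientation: [2.603, 1.759, 0.002]
force: [0.8, 0.1, 0.5]
grip_width: 38.0
gripper_force: 0.0
```

```bash
./go.sh 510.9,199.9,107,-17.7; python3 - <<'E'
from h import *
im=snapshot("top"); s=snapshot("scene"); a=cv2.resize(im[135:255,95:215],(400,400),interpolation=cv2.INTER_CUBIC); b=cv2.resize(s[95:215,280:400],(400,400),interpolation=cv2.INTER_CUBIC)
cv2.imwrite("pics/d.png",np.hstack([a,b])[:,:,::-1])
E
```

```text
t 8.35 tcp [511.4 205.9 165.8] close-dir -21.9 tilt 0.07 q1,q6 [18.1 40. ] F [0.8 0.1 0.5] Mz [-0.   -0.06  0.01] w 38.0 gf 0.0
tool delta cm [-0.58  0.17  5.88] cd diff -> twist -0.074
```

View pics/d.png

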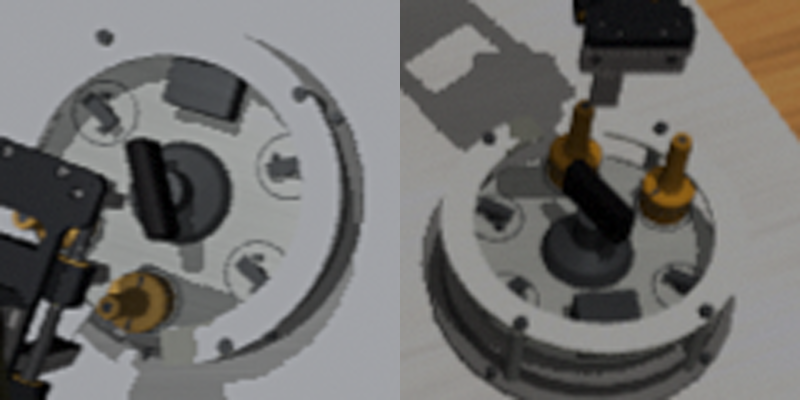

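```bash
python3 - <<'E'
from m import *
im=snapshot("top"); sc=snapshot("scene")
B=brass(im)
x,y=back("top",95+147/3.333,135+300/3.333,72)
print((x,y),fit("top",im,510.9,199.9,44), fit("scene",sc,510.9,199.9,44))
print("tip top",back("top",95+108/3.333,135+307/3.333,124),"tip scene",back("scene",280+582/3.333-400/3.333,95+107/3.333,124))
E
```

```text
(np.float64(510.94427465710635), np.float64(191.6007999406198)) (array([509.8479599 , 200.02386703]), np.float64(122.95166015625), np.float32(293.0)) (array([506.12595692, 201.93374577]), np.float64(175.312744140625), np.float32(265.0))
tip top [509.89998137 198.7518496 ] tip scene [510.69376414 198.26212368]
```

carry_out(
  targets=[
    {"dx": -0.6, "dy": 0.15, "dz": 0, "twist": 0, "fingers": -0.2},
    {"dx": 0, "dy": 0, "dz": 0, "twist": -0.07, "fingers": -0.2},
    {"dx": 0, "dy": 0, "dz": 2.0, "twist": 0, "fingers": -0.2},
    {"dx": 0, "dy": 0, "dz": 2.0, "twist": 0, "fingers": -0.2},
    {"dx": 0, "dy": 0, "dz": 1.9, "twist": 0, "fingers": -0.2},
    {"dx": 0, "dy": 0, "dz": 0, "twist": 0, "fingers": -1},
    {"dx": 0, "dy": 0, "dz": 0, "twist": 0, "fingers": -1},
    {"dx": 0, "dy": 0, "dz": 0, "twist": 0, "fingers": -1},
    {"dx": 0, "dy": 0, "dz": 0, "twist": 0, "fingers": -1},
  ],
)

```text
time_s: 9.68
tcp_pos: [512.0, 198.9, 106.2]
orientation: [2.541, 1.847, 0.002]
force: [-0.4, -0.6, 3.7]
grip_width: 15.1
gripper_force: 30.0
```

```bash
go.sh 510.9,199.9,107,72.3
```

```text
t 9.68 tcp [512.  198.9 106.2] close-dir -18.0 tilt 0.07 q1,q6 [17.4 35.4] F [-0.4 -0.6  3.7] Mz [-0.19 -0.02 -0.02] w 15.1 gf 30.0
tool delta cm [ 0.06 -0.13 -0.08] cd diff -> twist -1.576
```

carry_out(
  targets=[
    {"dx": 0, "dy": 0, "dz": 0, "twist": -0.15, "fingers": -1},
    {"dx": 0, "dy": 0, "dz": 0, "twist": -0.15, "fingers": -1},
    {"dx": 0, "dy": 0, "dz": 0, "twist": -0.15, "fingers": -1},
    {"dx": 0, "dy": 0, "dz": 0, "twist": -0.15, "fingers": -1},
  ],
)

```text
time_s: 10.18
tcp_pos: [512.0, 199.1, 106.2]
orientation: [1.876, 2.519, 0.002]
force: [-0.2, 0.6, 3.1]
grip_width: 15.6
gripper_force: 30.0
```

```bash
go.sh 510.9,199.9,107,72.3
```

```text
t 10.18 tcp [512.  199.1 106.2] close-dir 16.7 tilt 0.08 q1,q6 [17.4  0.7] F [-0.2  0.6  3.1] Mz [ 0.16 -0.07 -0.01] w 15.6 gf 30.0
tool delta cm [ 0.11 -0.08 -0.08] cd diff -> twist -0.971
```

carry_out(
  targets=[
    {"dx": 0, "dy": 0, "dz": 0, "twist": -0.15, "fingers": -1},
    {"dx": 0, "dy": 0, "dz": 0, "twist": -0.15, "fingers": -1},
    {"dx": 0, "dy": 0, "dz": 0, "twist": -0.15, "fingers": -1},
    {"dx": 0, "dy": 0, "dz": 0, "twist": -0.15, "fingers": -1},
    {"dx": 0, "dy": 0, "dz": 0, "twist": -0.15, "fingers": -1},
    {"dx": 0, "dy": 0, "dz": 0, "twist": -0.08, "fingers": -1},
  ],
)

```text
time_s: 10.92
tcp_pos: [512.1, 199.1, 106.2]
orientation: [0.702, 3.061, 0.001]
force: [1.0, 0.4, 3.2]
grip_width: 15.3
gripper_force: 30.0
```

```bash
go.sh 510.9,199.9,107,72.3
```

```text
t 10.93 tcp [512.1 199.1 106.2] close-dir 64.2 tilt 0.09 q1,q6 [ 17.4 -46.7] F [1.  0.4 3.2] Mz [ 0.25 -0.24  0.01] w 15.3 gf 30.0
tool delta cm [ 0.14  0.02 -0.08] cd diff -> twist -0.142
```

carry_out(
  targets=[
    {"dx": 0, "dy": 0, "dz": -0.3, "twist": 0, "fingers": -1},
    {"dx": 0, "dy": 0, "dz": -0.4, "twist": 0, "fingers": -1},
    {"dx": 0, "dy": 0, "dz": 0, "twist": 0, "fingers": -1},
  ],
)

```text
time_s: 11.3
tcp_pos: [511.7, 198.9, 112.8]
orientation: [0.71, 3.06, 0.0]
force: [0.1, -0.6, -2.2]
grip_width: 15.3
gripper_force: 30.0
```

carry_out(
  targets=[
    {"dx": 0, "dy": 0, "dz": -2.0, "twist": 0, "fingers": -1},
    {"dx": 0, "dy": 0, "dz": -3.5, "twist": 0, "fingers": -1},
    {"dx": 0, "dy": 0, "dz": -3.5, "twist": 0, "fingers": -1},
    {"dx": 0, "dy": 0, "dz": 0, "twist": 0, "fingers": -1},
  ],
)

```text
time_s: 11.8
tcp_pos: [512.5, 199.1, 204.7]
orientation: [0.708, 3.057, 0.003]
force: [0.6, -0.0, -1.6]
grip_width: 15.2
gripper_force: 30.0
```

```bash
go.sh 554.1,-260,67,64.2
```

```text
t 11.8 tcp [512.5 199.1 204.7] close-dir 63.9 tilt 0.25 q1,q6 [ 17.4 -46.5] F [ 0.6 -0.  -1.6] Mz [ 0.03 -0.19 -0.03] w 15.2 gf 30.0
tool delta cm [-23.89 -39.44  13.73] cd diff -> twist -0.005
```

carry_out(
  targets=[
    {"dx": -1.2, "dy": -1.97, "dz": 0, "twist": 0, "fingers": -1},
    {"dx": -2.39, "dy": -3.94, "dz": 0, "twist": 0, "fingers": -1},
    {"dx": -2.39, "dy": -3.94, "dz": 0, "twist": 0, "fingers": -1},
    {"dx": -2.39, "dy": -3.94, "dz": 0, "twist": 0, "fingers": -1},
    {"dx": -2.39, "dy": -3.94, "dz": 0, "twist": 0, "fingers": -1},
    {"dx": -2.39, "dy": -3.94, "dz": 0, "twist": 0, "fingers": -1},
    {"dx": -2.39, "dy": -3.94, "dz": 0, "twist": 0, "fingers": -1},
    {"dx": -2.39, "dy": -3.94, "dz": 0, "twist": 0, "fingers": -1},
    {"dx": -2.39, "dy": -3.94, "dz": 0, "twist": 0, "fingers": -1},
    {"dx": -2.39, "dy": -3.94, "dz": 0, "twist": 0, "fingers": -1},
  ],
)

```text
time_s: 13.05
tcp_pos: [550.8, -238.5, 200.6]
orientation: [-0.709, -3.058, -0.001]
force: [1.0, 0.4, -2.1]
grip_width: 15.4
gripper_force: 30.0
```

carry_out(
  targets=[
    {"dx": -1.2, "dy": -1.97, "dz": 0, "twist": 0, "fingers": -1},
    {"dx": 0, "dy": 0, "dz": 0, "twist": 0, "fingers": -1},
    {"dx": 0, "dy": 0, "dz": 0, "twist": 0, "fingers": -1},
  ],
)

```text
time_s: 13.42
tcp_pos: [553.4, -259.0, 201.9]
orientation: [-0.707, -3.06, -0.001]
force: [0.3, 0.1, -2.1]
grip_width: 15.2
gripper_force: 30.0
```

```bash
go.sh 554.1,-260,67,64.2
```

```text
t 13.43 tcp [ 553.4 -259.   201.9] close-dir 64.0 tilt 0.05 q1,q6 [-28.5 -92.5] F [ 0.3  0.1 -2.1] Mz [-0.   -0.18 -0.01] w 15.2 gf 30.0
tool delta cm [-0.12 -0.06 13.49] cd diff -> twist -0.004
```

carry_out(
  targets=[
    {"dx": -0.12, "dy": -0.06, "dz": 3.0, "twist": 0, "fingers": -1},
    {"dx": 0, "dy": 0, "dz": 3.0, "twist": 0, "fingers": -1},
    {"dx": 0, "dy": 0, "dz": 2.5, "twist": 0, "fingers": -1},
    {"dx": 0, "dy": 0, "dz": 1.0, "twist": 0, "fingers": -1},
    {"dx": 0, "dy": 0, "dz": 0, "twist": 0, "fingers": -1},
  ],
)

```text
time_s: 14.05
tcp_pos: [554.3, -260.5, 107.5]
orientation: [-0.707, -3.061, -0.0]
force: [-0.7, 0.5, -0.8]
grip_width: 15.0
gripper_force: 30.0
```

```bash
./go.sh 554.1,-260,67,64.2; python3 - <<'E'
from h import *
sc=snapshot("scene"); im=snapshot("top"); z=sense()['tcp_pos'][2]-62.2
print(fit("scene",sc,554,-260,z),fit("scene",sc,568.8,-218,4)[:2],fit("scene",sc,532.4,-302.4,4)[:2])
a=cv2.resize(im[160:240,302:382],(400,400),interpolation=cv2.INTER_CUBIC); b=cv2.resize(sc[170:250,127:207],(400,400),interpolation=cv2.INTER_CUBIC)
cv2.imwrite("pics/e.png",np.hstack([a,b])[:,:,::-1])
E
```

```text
t 14.05 tcp [ 554.3 -260.5  107.5] close-dir 64.0 tilt 0.02 q1,q6 [-28.6 -92.6] F [-0.7  0.5 -0.8] Mz [ 0.01 -0.14 -0.  ] w 15.0 gf 30.0
tool delta cm [0.04 0.04 4.05] cd diff -> twist -0.004
(array([ 550.80320901, -261.74634114]), np.float64(569.709716796875), np.float32(752.0)) (array([ 568.77693455, -217.9789021 ]), np.float64(267.6455078125)) (array([ 532.91313496, -301.62051048]), np.float64(285.145263671875))
```

View pics/e.png

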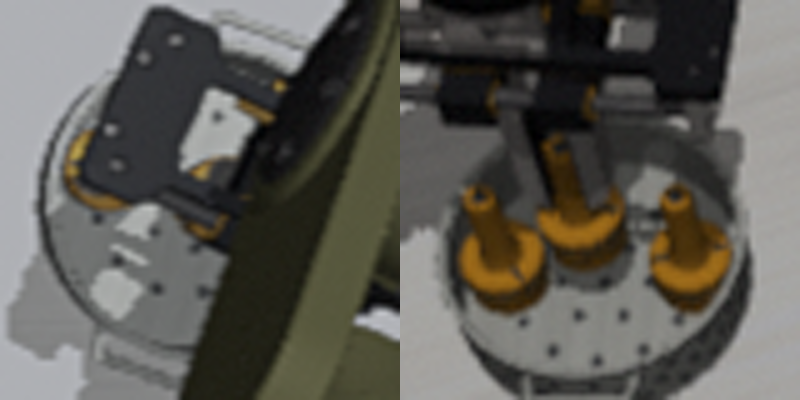

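carry_out(
  targets=[
    {"dx": 0.05, "dy": 0.09, "dz": 0.5, "twist": 0, "fingers": -1},
    {"dx": 0, "dy": 0, "dz": 1.2, "twist": 0, "fingers": -1},
    {"dx": 0, "dy": 0, "dz": 1.2, "twist": 0, "fingers": -1},
    {"dx": 0, "dy": 0, "dz": 0.6, "twist": 0, "fingers": -1},
    {"dx": 0, "dy": 0, "dz": 0.2, "twist": 0, "fingers": -1},
    {"dx": 0, "dy": 0, "dz": 0.2, "twist": 0, "fingers": -1},
    {"dx": 0, "dy": 0, "dz": 0, "twist": 0, "fingers": -1},
  ],
)

```text
time_s: 15.02
tcp_pos: [554.2, -260.2, 68.5]
orientation: [0.708, 3.061, -0.0]
force: [0.7, -0.3, -2.7]
grip_width: 15.4
gripper_force: 30.0
```

carry_out(
  targets=[
    {"dx": 0, "dy": 0, "dz": 0.1, "twist": 0, "fingers": -1},
    {"dx": 0, "dy": 0, "dz": 0.1, "twist": 0, "fingers": -1},
    {"dx": 0, "dy": 0, "dz": 0, "twist": 0, "fingers": -1},
  ],
)

```text
time_s: 15.4
tcp_pos: [554.1, -260.1, 66.4]
orientation: [-0.708, -3.061, -0.0]
force: [-0.8, -0.3, -1.2]
grip_width: 15.5
gripper_force: 30.0
```

carry_out(
  targets=[
    {"dx": 0, "dy": 0, "dz": 0.05, "twist": 0, "fingers": -1},
    {"dx": 0, "dy": 0, "dz": 0, "twist": 0, "fingers": -1},
  ],
)

```text
time_s: 15.65
tcp_pos: [554.2, -260.2, 66.2]
orientation: [0.708, 3.06, -0.0]
force: [-1.0, -0.5, 1.2]
grip_width: 15.3
gripper_force: 30.0
```

carry_out(
  targets=[
    {"dx": 0, "dy": 0, "dz": 0, "twist": 0, "fingers": -0.36},
    {"dx": 0, "dy": 0, "dz": 0, "twist": 0, "fingers": -0.36},
    {"dx": 0, "dy": 0, "dz": -1.5, "twist": 0, "fingers": -0.36},
    {"dx": 0, "dy": 0, "dz": -3.5, "twist": 0, "fingers": -0.36},
    {"dx": 0, "dy": 0, "dz": -4.0, "twist": 0, "fingers": -0.36},
    {"dx": 0, "dy": 0, "dz": -3.0, "twist": 0.1, "fingers": -0.2},
    {"dx": 0, "dy": 0, "dz": 0, "twist": 0.17, "fingers": -0.2},
    {"dx": 0, "dy": 0, "dz": 0, "twist": 0.17, "fingers": -0.2},
    {"dx": 0, "dy": 0, "dz": 0, "twist": 0.17, "fingers": -0.2},
    {"dx": 0, "dy": 0, "dz": 0, "twist": 0.17, "fingers": -0.2},
  ],
)

```text
time_s: 16.9
tcp_pos: [554.2, -260.2, 187.2]
orientation: [1.825, 2.556, 0.0]
force: [-0.2, -0.2, -0.1]
grip_width: 38.2
gripper_force: 0.0
```

carry_out(
  targets=[
    {"dx": 0, "dy": 0, "dz": 0, "twist": 0.17, "fingers": -0.1},
    {"dx": 0, "dy": 0, "dz": 0, "twist": 0.17, "fingers": -0.1},
    {"dx": 0, "dy": 0, "dz": 0, "twist": 0.17, "fingers": -0.1},
    {"dx": 0, "dy": 0, "dz": 0, "twist": 0.17, "fingers": -0.1},
    {"dx": 0, "dy": 0, "dz": 0, "twist": 0.17, "fingers": -0.1},
    {"dx": 0, "dy": 0, "dz": 0, "twist": 0.17, "fingers": -0.1},
    {"dx": 0, "dy": 0, "dz": 0, "twist": 0.17, "fingers": -0.1},
    {"dx": 0, "dy": 0, "dz": 0, "twist": 0.17, "fingers": -0.1},
    {"dx": 0, "dy": 0, "dz": 0, "twist": 0.17, "fingers": -0.1},
    {"dx": 0, "dy": 0, "dz": 0, "twist": 0.17, "fingers": -0.1},
  ],
)

```text
time_s: 18.15
tcp_pos: [554.2, -260.2, 187.2]
orientation: [3.125, 0.315, 0.001]
force: [0.7, 0.5, 0.0]
grip_width: 42.2
gripper_force: 0.0
```

```bash
go.sh 582.2,176.6,114,-78.1
```

```text
t 18.15 tcp [ 554.2 -260.2  187.2] close-dir -78.5 tilt 0.06 q1,q6 [-28.6  49.9] F [0.7 0.5 0. ] Mz [-0.02 -0.03 -0.01] w 42.2 gf 0.0
tool delta cm [ 11.47 -42.24   7.3 ] cd diff -> twist -0.007
```

carry_out(
  targets=[
    {"dx": 0.57, "dy": -2.1, "dz": 0, "twist": 0, "fingers": -0.1},
    {"dx": 1.15, "dy": -4.22, "dz": 0, "twist": 0, "fingers": -0.1},
    {"dx": 1.15, "dy": -4.22, "dz": 0, "twist": 0, "fingers": -0.1},
    {"dx": 1.15, "dy": -4.22, "dz": 0, "twist": 0, "fingers": -0.1},
    {"dx": 1.15, "dy": -4.22, "dz": 0, "twist": 0, "fingers": -0.1},
    {"dx": 1.15, "dy": -4.22, "dz": 0, "twist": 0, "fingers": -0.1},
    {"dx": 1.15, "dy": -4.22, "dz": 0, "twist": 0, "fingers": -0.1},
    {"dx": 1.15, "dy": -4.22, "dz": 0, "twist": 0, "fingers": -0.1},
    {"dx": 1.15, "dy": -4.22, "dz": 0, "twist": 0, "fingers": -0.1},
    {"dx": 1.15, "dy": -4.22, "dz": 0, "twist": 0, "fingers": -0.1},
  ],
)

```text
time_s: 19.4
tcp_pos: [578.1, 157.0, 186.8]
orientation: [-3.124, -0.331, -0.001]
force: [-0.5, 0.7, 0.0]
grip_width: 42.1
gripper_force: 0.0
```

carry_out(
  targets=[
    {"dx": 0.57, "dy": -2.1, "dz": 0, "twist": 0, "fingers": -0.1},
    {"dx": 0, "dy": 0, "dz": 0, "twist": 0, "fingers": -0.1},
  ],
)

```text
time_s: 19.65
tcp_pos: [579.6, 177.5, 186.2]
orientation: [3.124, 0.33, 0.0]
force: [0.6, -0.3, -0.1]
grip_width: 42.2
gripper_force: 0.0
```

```bash
./go.sh 582.2,176.6,114,-78.1; python3 - <<'E'
from h import *
im=snapshot("top"); sc=snapshot("scene")
for n,p,z in(("M",(554,-260),4),("B1",(570.8,-217.4),4),("B2",(537.5,-301.8),4),("L1",(634.7,-24.2),0),("L2",(524.3,-42.6),0)):
    a=fit("top",im,*p,z); b=fit("scene",sc,*p,z); print(n,a[0].round(1),round(a[1]),b[0].round(1),round(b[1]))
E
```

```text
t 19.65 tcp [579.6 177.5 186.2] close-dir -77.9 tilt 0.01 q1,q6 [13.6 91.5] F [ 0.6 -0.3 -0.1] Mz [0.01 0.01 0.03] w 42.2 gf 0.0
tool delta cm [0.24 0.14 7.22] cd diff -> twist 0.003
M [ 552.5 -264.2] 435 [ 549.  -260.5] 544
B1 [ 570.8 -217.3] 258 [ 569.1 -218. ] 329
B2 [ 537.9 -301. ] 231 [ 532.4 -302.3] 249
L1 [634.7 -24.2] 67 [633.2 -25.2] 90
L2 [524.3 -42.6] 59 [520.1 -41.7] 50
```

carry_out(
  targets=[
    {"dx": 0.24, "dy": 0.14, "dz": 3.0, "twist": 0, "fingers": -0.1},
    {"dx": 0, "dy": 0, "dz": 2.5, "twist": 0, "fingers": -0.1},
    {"dx": 0, "dy": 0, "dz": 1.7, "twist": 0, "fingers": -0.1},
    {"dx": 0, "dy": 0, "dz": 0, "twist": 0, "fingers": -1},
    {"dx": 0, "dy": 0, "dz": 0, "twist": 0, "fingers": -1},
    {"dx": 0, "dy": 0, "dz": 0, "twist": 0, "fingers": -1},
    {"dx": 0, "dy": 0, "dz": 0, "twist": 0, "fingers": -1},
  ],
)

```text
time_s: 20.62
tcp_pos: [582.8, 176.7, 115.1]
orientation: [-3.123, -0.325, -0.003]
force: [-1.9, 8.4, 1.7]
grip_width: 15.7
gripper_force: 30.0
```

```bash
go.sh 582.2,176.6,114,-17.7
```

```text
t 20.62 tcp [582.8 176.7 115.1] close-dir -78.1 tilt 0.16 q1,q6 [13.4 91.4] F [-1.9  8.4  1.7] Mz [1.44 0.25 0.08] w 15.7 gf 30.0
tool delta cm [-0.06  0.    0.11] cd diff -> twist -1.054
```

carry_out(
  targets=[
    {"dx": -0.05, "dy": -0.1, "dz": 0, "twist": -0.1, "fingers": -1},
    {"dx": 0, "dy": 0, "dz": 0, "twist": -0.16, "fingers": -1},
    {"dx": 0, "dy": 0, "dz": 0, "twist": -0.16, "fingers": -1},
    {"dx": 0, "dy": 0, "dz": 0, "twist": -0.16, "fingers": -1},
    {"dx": 0, "dy": 0, "dz": 0, "twist": -0.16, "fingers": -1},
    {"dx": 0, "dy": 0, "dz": 0, "twist": -0.16, "fingers": -1},
    {"dx": 0, "dy": 0, "dz": 0, "twist": -0.15, "fingers": -1},
    {"dx": 0, "dy": 0, "dz": 0, "twist": 0, "fingers": -1},
    {"dx": 0, "dy": 0, "dz": 0, "twist": 0, "fingers": -1},
  ],
)

```text
time_s: 21.75
tcp_pos: [582.4, 177.2, 115.1]
orientation: [-2.541, -1.847, -0.004]
force: [1.6, 4.8, 0.6]
grip_width: 15.6
gripper_force: 30.0
```

```bash
go.sh 582.2,176.6,114,-17.7
```

```text
t 21.75 tcp [582.4 177.2 115.1] close-dir -18.0 tilt 0.16 q1,q6 [13.4 31.4] F [1.6 4.8 0.6] Mz [ 1.03 -0.07  0.13] w 15.6 gf 30.0
tool delta cm [-0.06 -0.    0.11] cd diff -> twist -0.005
```

carry_out(
  targets=[
    {"dx": 0, "dy": 0, "dz": 0, "twist": 0, "fingers": -0.2},
    {"dx": 0, "dy": 0, "dz": 0, "twist": 0, "fingers": -0.2},
    {"dx": 0, "dy": 0, "dz": -1.5, "twist": 0, "fingers": -0.2},
    {"dx": 0, "dy": 0, "dz": -3.5, "twist": 0, "fingers": -0.2},
    {"dx": 0, "dy": -3.7, "dz": 0, "twist": 0, "fingers": -0.2},
    {"dx": 0, "dy": -3.7, "dz": 0, "twist": 0, "fingers": -0.2},
    {"dx": 0, "dy": 0, "dz": 0, "twist": 0, "fingers": -0.2},
  ],
)

```text
time_s: 22.62
tcp_pos: [510.4, 199.8, 165.5]
orientation: [2.54, 1.848, 0.002]
force: [0.7, 0.1, 0.2]
grip_width: 37.3
gripper_force: 0.0
```

```bash
go.sh 511.5,199.6,106.5,-17.7
```

```text
t 22.62 tcp [510.4 199.8 165.5] close-dir -17.9 tilt 0.07 q1,q6 [17.5 35.5] F [0.7 0.1 0.2] Mz [-0.08 -0.01 -0.02] w 37.3 gf 0.0
tool delta cm [0.01 0.1  5.9 ] cd diff -> twist -0.004
```

carry_out(
  targets=[
    {"dx": 0, "dy": 0.1, "dz": 2.0, "twist": 0, "fingers": -0.2},
    {"dx": 0, "dy": 0, "dz": 2.5, "twist": 0, "fingers": -0.2},
    {"dx": 0, "dy": 0, "dz": 1.4, "twist": 0, "fingers": -0.2},
    {"dx": 0, "dy": 0, "dz": 0, "twist": 0, "fingers": -1},
    {"dx": 0, "dy": 0, "dz": 0, "twist": 0, "fingers": -1},
    {"dx": 0, "dy": 0, "dz": 0, "twist": 0, "fingers": -1},
    {"dx": 0, "dy": 0, "dz": 0, "twist": 0, "fingers": -1},
  ],
)

```text
time_s: 23.5
tcp_pos: [512.9, 198.9, 105.7]
orientation: [2.541, 1.846, 0.002]
force: [-0.2, -0.8, 3.8]
grip_width: 15.5
gripper_force: 30.0
```

```bash
go.sh 511.5,199.6,106.5,72.3
```

```text
t 23.5 tcp [512.9 198.9 105.7] close-dir -18.0 tilt 0.08 q1,q6 [17.4 35.4] F [-0.2 -0.8  3.8] Mz [-0.03 -0.01 -0.  ] w 15.5 gf 30.0
tool delta cm [ 0.03 -0.15 -0.08] cd diff -> twist -1.576
```

carry_out(
  targets=[
    {"dx": 0, "dy": 0, "dz": 0, "twist": -0.15, "fingers": -1},
    {"dx": 0, "dy": 0, "dz": 0, "twist": -0.15, "fingers": -1},
    {"dx": 0, "dy": 0, "dz": 0, "twist": -0.15, "fingers": -1},
    {"dx": 0, "dy": 0, "dz": 0, "twist": -0.15, "fingers": -1},
    {"dx": 0, "dy": 0, "dz": 0, "twist": -0.15, "fingers": -1},
    {"dx": 0, "dy": 0, "dz": 0, "twist": -0.15, "fingers": -1},
    {"dx": 0, "dy": 0, "dz": 0, "twist": -0.15, "fingers": -1},
    {"dx": 0, "dy": 0, "dz": 0, "twist": -0.15, "fingers": -1},
    {"dx": 0, "dy": 0, "dz": 0, "twist": -0.15, "fingers": -1},
    {"dx": 0, "dy": 0, "dz": 0, "twist": -0.08, "fingers": -1},
  ],
)

```text
time_s: 24.75
tcp_pos: [511.8, 199.0, 105.8]
orientation: [-0.703, -3.061, 0.0]
force: [-9.1, 0.4, 10.8]
grip_width: 15.7
gripper_force: 30.0
```

carry_out(
  targets=[
    {"dx": 0, "dy": 0, "dz": -0.3, "twist": 0, "fingers": -1},
    {"dx": 0, "dy": 0, "dz": -0.4, "twist": 0, "fingers": -1},
    {"dx": 0, "dy": 0, "dz": 0, "twist": 0, "fingers": -1},
  ],
)

```text
time_s: 25.12
tcp_pos: [512.1, 198.7, 112.1]
orientation: [-0.709, -3.059, 0.001]
force: [-6.3, 0.0, 0.4]
grip_width: 15.8
gripper_force: 30.0
```

```bash
go.sh 511.5,199.6,106.5,72.3
```

```text
t 25.12 tcp [512.1 198.7 112.1] close-dir 63.9 tilt 0.07 q1,q6 [ 17.4 -46.5] F [-6.3  0.   0.4] Mz [-0.11  1.4   0.03] w 15.8 gf 30.0
tool delta cm [0.09 0.06 0.56] cd diff -> twist -0.146
```

carry_out(
  targets=[
    {"dx": 0.07, "dy": -0.04, "dz": -0.5, "twist": 0, "fingers": -1},
    {"dx": 0, "dy": 0, "dz": -0.8, "twist": 0, "fingers": -1},
    {"dx": 0, "dy": 0, "dz": 0, "twist": 0, "fingers": -1},
  ],
)

```text
time_s: 25.5
tcp_pos: [512.5, 198.9, 126.2]
orientation: [0.708, 3.058, 0.002]
force: [-0.2, -0.2, -1.8]
grip_width: 15.3
gripper_force: 30.0
```

carry_out(
  targets=[
    {"dx": 0, "dy": 0, "dz": -2.0, "twist": 0, "fingers": -1},
    {"dx": 0, "dy": 0, "dz": -3.5, "twist": 0, "fingers": -1},
    {"dx": 0, "dy": 0, "dz": -2.5, "twist": 0, "fingers": -1},
    {"dx": 0, "dy": 0, "dz": 0, "twist": 0, "fingers": -1},
  ],
)

```text
time_s: 26.0
tcp_pos: [512.5, 199.0, 206.5]
orientation: [0.708, 3.057, 0.003]
force: [-0.6, -1.3, -2.6]
grip_width: 15.5
gripper_force: 30.0
```

```bash
./go.sh 554.1,-260,67,64.2;  cat > bk.py <<'E'
from h import *
def jfit(n,im,P):
    """joint fit of several basket nozzles (z0=4); P list of xy starts"""
    u,v=proj(n,[554,-260,40])[0]; S=90; roi=(int(u)-45,int(v)-45,S,S)
    B=brass(im)[roi[1]:roi[1]+S,roi[0]:roi[0]+S].astype(np.float32); P=np.array(P,float)
    f=lambda p: float(((np.max([sil(n,a,b,4,roi,6) for a,b in p.reshape(-1,2)],axis=0)-B)**2).sum())
    for _ in range(3):
        for i in range(len(P)):
            def g(q): Q=P.copy(); Q[i]=q; return f(Q)
            x,y=P[i]; P[i]=minimize(g,P[i],method='Nelder-Mead',options=dict(initial_simplex=[[x,y],[x+3,y],[x,y+3]],xatol=.05,fatol=.05)).x
    return P,f(P)
E
python3 - <<'E'
from bk import *
for n in("top","scene"):
    P,c=jfit(n,snapshot(n),[(570.8,-217.4),(554.1,-260),(537.5,-301.8)]); print(n,P.round(1).tolist(),round(c),"dist",np.linalg.norm(P[0]-P[1]).round(1),np.linalg.norm(P[2]-P[1]).round(1),"dir",np.degrees(np.arctan2(*(P[0]-P[2])[::-1])).round(1))
E
```

```text
t 26.0 tcp [512.5 199.  206.5] close-dir 63.9 tilt 0.22 q1,q6 [ 17.4 -46.5] F [-0.6 -1.3 -2.6] Mz [ 0.06 -0.12 -0.01] w 15.5 gf 30.0
tool delta cm [-23.86 -39.44  13.92] cd diff -> twist -0.005Traceback (most recent call last):
  File "<stdin>", line 3, in <module>
  File "bk.py", line 10, in jfit
    x,y=P[i]; P[i]=minimize(g,P[i],method='Nelder-Mead',options=dict(initial_simplex=[[x,y],[x+3,y],[x,y+3]],xatol=.05,fatol=.05)).x
                   ~~~~~~~~^^^^^^^^^^^^^^^^^^^^^^^^^^^^^^^^^^^^^^^^^^^^^^^^^^^^^^^^^^^^^^^^^^^^^^^^^^^^^^^^^^^^^^^^^^^^^^^^^^^^^^^
    res = _minimize_neldermead(fun, x0, args, callback, bounds=bounds,
                               **options)
    fxr = func(xr)
    fx = function(np.copy(x), *(wrapper_args + args))
  File "bk.py", line 9, in g
    def g(q): Q=P.copy(); Q[i]=q; return f(Q)
                                         ~^^^
  File "bk.py", line 6, in <lambda>
    f=lambda p: float(((np.max([sil(n,a,b,4,roi,6) for a,b in p.reshape(-1,2)],axis=0)-B)**2).sum())
                                ~~~^^^^^^^^^^^^^^^
  File "h.py", line 18, in sil
    p=proj(n,np.r_[ring(x,y,z0+a,b),ring(x,y,z0+c,d)])
  File "h.py", line 6, in proj
    fx,fy,cx,cy,R,t=cal(n); q=np.atleast_2d(P)@R.T+t
                    ~~~^^^
  File "h.py", line 4, in cal
    def cal(n): c=get_calibration(n); return c['fx'],c['fy'],c['cx'],c['cy'],np.array(c['R']),np.array(c['t'])
                  ~~~~~~~~~~~~~~~^^^
ValueError: time passes only in moves, steps and waits
```

```bash
python3 - <<'E'
from plant import *
import pickle; pickle.dump({n:get_calibration(n) for n in("top","scene")},open("cal.pkl","wb"))
E
sed -i "s/^def cal(n): c=get_calibration(n);/import pickle; CAL=pickle.load(open('cal.pkl','rb'))\ndef cal(n): c=CAL[n];/" h.py
python3 - <<'E'
from bk import *
for n in("top","scene"):
    P,c=jfit(n,snapshot(n),[(570.8,-217.4),(554.1,-260),(537.5,-301.8)]); print(n,P.round(1).tolist(),round(c),"dist",np.linalg.norm(P[0]-P[1]).round(1),np.linalg.norm(P[2]-P[1]).round(1),"dir",np.degrees(np.arctan2(*(P[0]-P[2])[::-1])).round(1))
E
```

```text
top [[570.9, -217.2], [552.9, -264.1], [537.9, -300.7]] 184 dist 50.2 39.6 dir 68.5
scene [[566.7, -218.1], [549.0, -260.7], [532.7, -302.1]] 162 dist 46.1 44.5 dir 68.0
```

```bash
python3 - <<'E'
from h import *
im=snapshot("top"); sc=snapshot("scene")
a=cv2.resize(im[160:240,302:382],(400,400),interpolation=cv2.INTER_CUBIC); b=cv2.resize(sc[180:260,127:207],(400,400),interpolation=cv2.INTER_CUBIC)
cv2.imwrite("pics/f.png",np.hstack([a,b])[:,:,::-1])
E
```

```text
(no output)
```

View pics/f.png

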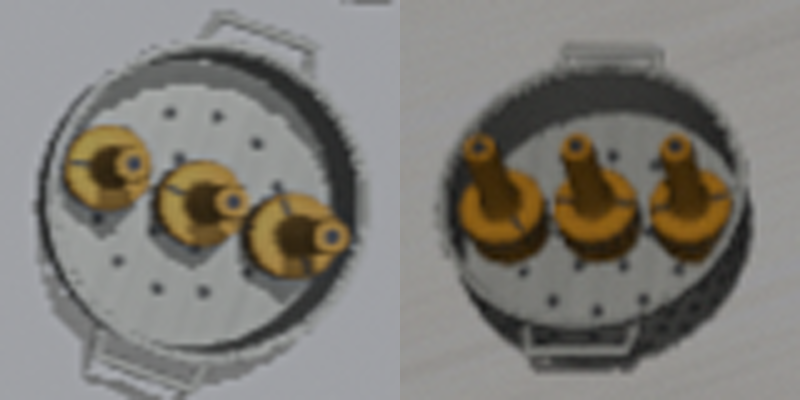

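```bash
python3 - <<'E'
from h import *
for n,u0,v0,pts in(("top",302,160,[(133,163),(234,203),(332,237)]),("scene",127-80,180,[(481,148),(577,146),(676,147)])):
    P=np.array([back(n,u0+(a+.5)/5-.5,v0+(b+.5)/5-.5,84) for a,b in pts]); print(n,P.round(1).tolist(),"mid-M",((P[0]+P[2])/2-P[1]).round(1),np.linalg.norm(np.diff(P,axis=0),axis=1).round(1),np.degrees(np.arctan2(*(P[0]-P[2])[::-1])).round(1))
E
```

```text
top [[571.1, -217.2], [552.9, -259.8], [537.4, -301.2]] mid-M [1.3 0.6] [46.3 44.2] 68.1
scene [[536.8, -300.8], [552.3, -259.6], [569.9, -217.6]] mid-M [1.  0.4] [44.  45.5] -111.7
```

```bash
./go.sh 599.9,-253.2,110,64.2
```

```text
t 26.25 tcp [511.3 198.6 203.7] close-dir 63.9 tilt 0.11 q1,q6 [ 17.4 -46.5] F [ 0.1  0.3 -1.4] Mz [-0.04 -0.17 -0.04] w 15.0 gf 30.0
tool delta cm [-27.82 -36.69   9.38] cd diff -> twist -0.004
```

carry_out(
  targets=[
    {"dx": -1.39, "dy": -1.83, "dz": 0, "twist": 0, "fingers": -1},
    {"dx": -2.78, "dy": -3.67, "dz": 0, "twist": 0, "fingers": -1},
    {"dx": -2.78, "dy": -3.67, "dz": 0, "twist": 0, "fingers": -1},
    {"dx": -2.78, "dy": -3.67, "dz": 0, "twist": 0, "fingers": -1},
    {"dx": -2.78, "dy": -3.67, "dz": 0, "twist": 0, "fingers": -1},
    {"dx": -2.78, "dy": -3.67, "dz": 0, "twist": 0, "fingers": -1},
    {"dx": -2.78, "dy": -3.67, "dz": 0, "twist": 0, "fingers": -1},
    {"dx": -2.78, "dy": -3.67, "dz": 0, "twist": 0, "fingers": -1},
    {"dx": -2.78, "dy": -3.67, "dz": 0, "twist": 0, "fingers": -1},
    {"dx": -2.78, "dy": -3.67, "dz": 0, "twist": 0, "fingers": -1},
  ],
)

```text
time_s: 27.5
tcp_pos: [595.8, -231.9, 203.9]
orientation: [-0.708, -3.059, -0.0]
force: [0.0, 0.3, -2.3]
grip_width: 15.2
gripper_force: 30.0
```

carry_out(
  targets=[
    {"dx": -1.39, "dy": -1.83, "dz": 0, "twist": 0, "fingers": -1},
    {"dx": 0, "dy": 0, "dz": 3.0, "twist": 0, "fingers": -1},
    {"dx": 0, "dy": 0, "dz": 3.0, "twist": 0, "fingers": -1},
    {"dx": 0, "dy": 0, "dz": 2.5, "twist": 0, "fingers": -1},
    {"dx": 0, "dy": 0, "dz": 0.5, "twist": 0, "fingers": -1},
    {"dx": 0, "dy": 0, "dz": 0, "twist": 0, "fingers": -1},
    {"dx": 0, "dy": 0, "dz": 0, "twist": 0, "fingers": -1},
  ],
)

```text
time_s: 28.38
tcp_pos: [600.7, -253.2, 116.1]
orientation: [0.708, 3.059, -0.001]
force: [-0.1, -0.9, -1.1]
grip_width: 15.3
gripper_force: 30.0
```

```bash
./go.sh 599.9,-253.2,67,64.2
```

```text
t 28.38 tcp [ 600.7 -253.2  116.1] close-dir 63.9 tilt 0.09 q1,q6 [-26.1 -90. ] F [-0.1 -0.9 -1.1] Mz [-0.01 -0.15  0.01] w 15.3 gf 30.0
tool delta cm [ 0.08 -0.04  4.91] cd diff -> twist -0.004
```

carry_out(
  targets=[
    {"dx": 0.07, "dy": -0.03, "dz": 0.5, "twist": 0, "fingers": -1},
    {"dx": 0, "dy": 0, "dz": 0, "twist": 0, "fingers": -1},
    {"dx": 0, "dy": 0, "dz": 1.0, "twist": 0, "fingers": -1},
    {"dx": 0, "dy": 0, "dz": 0.8, "twist": 0, "fingers": -1},
    {"dx": 0, "dy": 0, "dz": 0.8, "twist": 0, "fingers": -1},
    {"dx": 0, "dy": 0, "dz": 0, "twist": 0, "fingers": -1},
  ],
)

```text
time_s: 29.12
tcp_pos: [599.2, -252.8, 83.0]
orientation: [-0.708, -3.059, -0.001]
force: [-0.0, 0.4, -2.9]
grip_width: 15.3
gripper_force: 30.0
```

```bash
./go.sh 599.9,-253.2,66,64.2
```

```text
t 29.12 tcp [ 599.2 -252.8   83. ] close-dir 63.9 tilt 0.08 q1,q6 [-26.1 -90. ] F [-0.   0.4 -2.9] Mz [-0.   -0.12 -0.01] w 15.3 gf 30.0
tool delta cm [-0.09 -0.    1.7 ] cd diff -> twist -0.005
```

carry_out(
  targets=[
    {"dx": -0.03, "dy": 0, "dz": 0.6, "twist": 0, "fingers": -1},
    {"dx": 0, "dy": 0, "dz": 0.5, "twist": 0, "fingers": -1},
    {"dx": 0, "dy": 0, "dz": 0.2, "twist": 0, "fingers": -1},
    {"dx": 0, "dy": 0, "dz": 0.1, "twist": 0, "fingers": -1},
    {"dx": 0, "dy": 0, "dz": 0.1, "twist": 0, "fingers": -1},
    {"dx": 0, "dy": 0, "dz": 0, "twist": 0, "fingers": -1},
  ],
)

```text
time_s: 29.88
tcp_pos: [599.8, -253.1, 69.0]
orientation: [0.708, 3.061, -0.0]
force: [0.2, -0.1, -1.7]
grip_width: 15.5
gripper_force: 30.0
```

carry_out(
  targets=[
    {"dx": 0, "dy": 0, "dz": 0.1, "twist": 0, "fingers": -1},
    {"dx": 0, "dy": 0, "dz": 0.1, "twist": 0, "fingers": -1},
    {"dx": 0, "dy": 0, "dz": 0, "twist": 0, "fingers": -1},
  ],
)

```text
time_s: 30.25
tcp_pos: [599.7, -253.1, 66.8]
orientation: [-0.708, -3.061, -0.0]
force: [-0.2, -0.4, -1.9]
grip_width: 15.7
gripper_force: 30.0
```

carry_out(
  targets=[
    {"dx": 0, "dy": 0, "dz": 0.1, "twist": 0, "fingers": -1},
    {"dx": 0, "dy": 0, "dz": 0, "twist": 0, "fingers": -1},
  ],
)

```text
time_s: 30.5
tcp_pos: [599.8, -253.1, 65.9]
orientation: [-0.708, -3.061, -0.0]
force: [-0.2, 0.3, -2.1]
grip_width: 15.8
gripper_force: 30.0
```

carry_out(
  targets=[
    {"dx": 0, "dy": 0, "dz": 0.05, "twist": 0, "fingers": -1},
    {"dx": 0, "dy": 0, "dz": 0, "twist": 0, "fingers": -1},
  ],
)

```text
time_s: 30.75
tcp_pos: [599.9, -253.2, 65.8]
orientation: [0.708, 3.06, -0.0]
force: [-1.0, 0.8, 3.1]
grip_width: 15.4
gripper_force: 30.0
```

carry_out(
  targets=[
    {"dx": 0, "dy": 0, "dz": 0, "twist": 0, "fingers": -0.36},
    {"dx": 0, "dy": 0, "dz": 0, "twist": 0, "fingers": -0.36},
    {"dx": 0, "dy": 0, "dz": -1.5, "twist": 0, "fingers": -0.36},
    {"dx": 0, "dy": 0, "dz": -3.5, "twist": 0, "fingers": -0.36},
    {"dx": 0, "dy": 0, "dz": -4.0, "twist": 0, "fingers": -0.36},
    {"dx": 1.0, "dy": 4.0, "dz": -1.5, "twist": 0, "fingers": -0.2},
    {"dx": 1.0, "dy": 4.0, "dz": 0, "twist": 0, "fingers": -0.2},
    {"dx": 0, "dy": 0, "dz": 0, "twist": 0, "fingers": 0},
  ],
)

```text
time_s: 31.75
tcp_pos: [617.6, -170.1, 171.8]
orientation: [0.703, 3.06, 0.0]
force: [0.8, -0.1, -0.7]
grip_width: 44.5
gripper_force: 0.0
```

```bash
python3 - <<'E'
from h import *
im=snapshot("top"); sc=snapshot("scene")
for n,p in(("L1",(634.7,-24.2)),("L2",(524.3,-42.6))):
    a=fit("top",im,*p,0); b=fit("scene",sc,*p,0); print(n,a[0].round(1),round(a[1]),b[0].round(1),round(b[1]))
a=cv2.resize(im[160:240,302:382],(400,400),interpolation=cv2.INTER_CUBIC); b=cv2.resize(sc[180:260,127:207],(400,400),interpolation=cv2.INTER_CUBIC)
cv2.imwrite("pics/g.png",np.hstack([a,b])[:,:,::-1])
E
./go.sh 635.3,-24.8,62,64
```

```text
L1 [634.7 -24.2] 70 [633.2 -25.2] 90
L2 [524.3 -42.6] 63 [520.3 -41.8] 86
t 31.85 tcp [ 617.  -172.6  171.2] close-dir 64.0 tilt 0.04 q1,q6 [-18.9 -82.9] F [0.1 0.1 0. ] Mz [ 0.01 -0.07  0.03] w 47.1 gf 0.0
tool delta cm [ 4.85 14.08 10.91] cd diff -> twist -0.0
```

View pics/g.png

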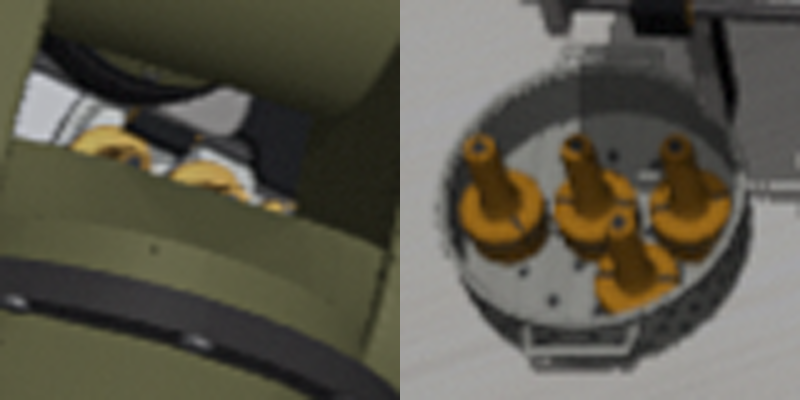

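carry_out(
  targets=[
    {"dx": 1.2, "dy": 3.5, "dz": 0, "twist": 0, "fingers": 0},
    {"dx": 1.2, "dy": 3.5, "dz": 0, "twist": 0, "fingers": 0},
    {"dx": 1.2, "dy": 3.5, "dz": 0, "twist": 0, "fingers": 0},
    {"dx": 1.2, "dy": 3.5, "dz": 0, "twist": 0, "fingers": 0},
    {"dx": 0, "dy": 0, "dz": 0, "twist": 0, "fingers": 0},
    {"dx": 0, "dy": 0, "dz": 0, "twist": 0, "fingers": 0},
  ],
)

```text
time_s: 32.6
tcp_pos: [635.3, -26.9, 170.5]
orientation: [-0.71, -3.06, 0.0]
force: [0.6, -0.1, 0.1]
grip_width: 47.1
gripper_force: 0.0
```

```bash
./go.sh 635.3,-24.8,62,64; python3 -c "
from h import *
sc=snapshot('scene'); print(fit('scene',sc,633,-25,0)); im=snapshot('top'); print(fit('top',im,634.7,-24.2,0))"
```

```text
t 32.6 tcp [635.3 -26.9 170.5] close-dir 63.9 tilt 0.01 q1,q6 [ -5.7 -69.6] F [ 0.6 -0.1  0.1] Mz [-0.01 -0.11 -0.02] w 47.1 gf 0.0
tool delta cm [ 0.09  0.2  10.85] cd diff -> twist -0.002
(array([633.21902347, -24.17366838]), np.float64(94.9931640625), np.float32(314.0))
(array([613.81736298, -26.5687973 ]), np.float64(232.487548828125), np.float32(8.0))
```

carry_out(
  targets=[
    {"dx": 0.09, "dy": 0.2, "dz": 3.5, "twist": 0, "fingers": 0},
    {"dx": 0, "dy": 0, "dz": 3.5, "twist": 0, "fingers": 0},
    {"dx": 0, "dy": 0, "dz": 2.5, "twist": 0, "fingers": 0},
    {"dx": 0, "dy": 0, "dz": 1.3, "twist": 0, "fingers": 0},
    {"dx": 0, "dy": 0, "dz": 0, "twist": 0, "fingers": -0.6},
    {"dx": 0, "dy": 0, "dz": 0, "twist": 0, "fingers": -0.6},
    {"dx": 0, "dy": 0, "dz": 0, "twist": 0, "fingers": -1},
    {"dx": 0, "dy": 0, "dz": 0, "twist": 0, "fingers": -1},
    {"dx": 0, "dy": 0, "dz": 0, "twist": 0, "fingers": -1},
  ],
)

```text
time_s: 33.83
tcp_pos: [635.7, -23.5, 63.1]
orientation: [0.708, 3.06, 0.0]
force: [-1.3, -2.2, 5.1]
grip_width: 15.4
gripper_force: 30.0
```

```bash
./go.sh 583.3,-295,110,64
```

```text
t 33.83 tcp [635.7 -23.5  63.1] close-dir 63.9 tilt 0.06 q1,q6 [ -5.4 -69.4] F [-1.3 -2.2  5.1] Mz [-0.07  0.    0.03] w 15.4 gf 30.0
tool delta cm [ -7.22 -26.7   -4.69] cd diff -> twist -0.001
```

carry_out(
  targets=[
    {"dx": 0, "dy": 0, "dz": -1.0, "twist": 0, "fingers": -1},
    {"dx": 0, "dy": 0, "dz": -3.5, "twist": 0, "fingers": -1},
    {"dx": 0, "dy": 0, "dz": -4.0, "twist": 0, "fingers": -1},
    {"dx": -0.45, "dy": -1.65, "dz": -3.0, "twist": 0, "fingers": -1},
    {"dx": -0.9, "dy": -3.34, "dz": 0, "twist": 0, "fingers": -1},
    {"dx": -0.9, "dy": -3.34, "dz": 0, "twist": 0, "fingers": -1},
    {"dx": -0.9, "dy": -3.34, "dz": 0, "twist": 0, "fingers": -1},
    {"dx": -0.9, "dy": -3.34, "dz": 0, "twist": 0, "fingers": -1},
    {"dx": -0.9, "dy": -3.34, "dz": 0, "twist": 0, "fingers": -1},
    {"dx": -0.9, "dy": -3.34, "dz": 0, "twist": 0, "fingers": -1},
  ],
)

```text
time_s: 35.08
tcp_pos: [592.2, -244.9, 177.7]
orientation: [-0.708, -3.06, -0.0]
force: [0.4, 0.0, -1.7]
grip_width: 15.3
gripper_force: 30.0
```

carry_out(
  targets=[
    {"dx": -0.9, "dy": -3.34, "dz": 0, "twist": 0, "fingers": -1},
    {"dx": -0.45, "dy": -1.67, "dz": 0, "twist": 0, "fingers": -1},
    {"dx": 0, "dy": 0, "dz": 0, "twist": 0, "fingers": -1},
    {"dx": 0, "dy": 0, "dz": 0, "twist": 0, "fingers": -1},
  ],
)

```text
time_s: 35.58
tcp_pos: [583.1, -293.7, 177.5]
orientation: [-0.707, -3.061, -0.001]
force: [0.8, 0.1, -2.4]
grip_width: 15.6
gripper_force: 30.0
```

```bash
./go.sh 583.3,-295,116,64
```

```text
t 35.58 tcp [ 583.1 -293.7  177.5] close-dir 64.0 tilt 0.02 q1,q6 [-30. -94.] F [ 0.8  0.1 -2.4] Mz [ 0.05 -0.16  0.01] w 15.6 gf 30.0
tool delta cm [-0.08 -0.11  6.15] cd diff -> twist -0.0
```

carry_out(
  targets=[
    {"dx": -0.08, "dy": -0.11, "dz": 2.5, "twist": 0, "fingers": -1},
    {"dx": 0, "dy": 0, "dz": 2.5, "twist": 0, "fingers": -1},
    {"dx": 0, "dy": 0, "dz": 1.0, "twist": 0, "fingers": -1},
    {"dx": 0, "dy": 0, "dz": 0, "twist": 0, "fingers": -1},
    {"dx": 0, "dy": 0, "dz": 0, "twist": 0, "fingers": -1},
  ],
)

```text
time_s: 36.2
tcp_pos: [583.5, -296.2, 118.7]
orientation: [0.707, 3.059, -0.001]
force: [-0.5, -0.4, -2.1]
grip_width: 15.6
gripper_force: 30.0
```

```bash
./go.sh 583.3,-295,67,64
```

```text
t 36.2 tcp [ 583.5 -296.2  118.7] close-dir 64.0 tilt 0.09 q1,q6 [-30.1 -94.1] F [-0.5 -0.4 -2.1] Mz [ 0.02 -0.12 -0.03] w 15.6 gf 30.0
tool delta cm [0.08 0.09 5.17] cd diff -> twist -0.001
```

carry_out(
  targets=[
    {"dx": 0.04, "dy": 0.05, "dz": 0, "twist": 0, "fingers": -1},
    {"dx": 0, "dy": 0, "dz": 1.0, "twist": 0, "fingers": -1},
    {"dx": 0, "dy": 0, "dz": 1.0, "twist": 0, "fingers": -1},
    {"dx": 0, "dy": 0, "dz": 0, "twist": 0, "fingers": -1},
    {"dx": 0, "dy": 0, "dz": 0.8, "twist": 0, "fingers": -1},
    {"dx": 0, "dy": 0, "dz": 0.8, "twist": 0, "fingers": -1},
    {"dx": 0, "dy": 0, "dz": 0, "twist": 0, "fingers": -1},
  ],
)

```text
time_s: 37.08
tcp_pos: [582.6, -295.5, 80.5]
orientation: [-0.708, -3.06, -0.0]
force: [0.2, 0.3, -2.2]
grip_width: 15.3
gripper_force: 30.0
```

```bash
./go.sh 583.3,-295,67.5,64
```

```text
t 37.08 tcp [ 582.6 -295.5   80.5] close-dir 63.9 tilt 0.07 q1,q6 [-30.1 -94. ] F [ 0.2  0.3 -2.2] Mz [ 0.04 -0.15 -0.02] w 15.3 gf 30.0
tool delta cm [-0.05  0.08  1.3 ] cd diff -> twist -0.001
```

carry_out(
  targets=[
    {"dx": -0.03, "dy": 0.04, "dz": 0.6, "twist": 0, "fingers": -1},
    {"dx": 0, "dy": 0, "dz": 0.4, "twist": 0, "fingers": -1},
    {"dx": 0, "dy": 0, "dz": 0.15, "twist": 0, "fingers": -1},
    {"dx": 0, "dy": 0, "dz": 0.05, "twist": 0, "fingers": -1},
    {"dx": 0, "dy": 0, "dz": 0, "twist": 0, "fingers": -1},
  ],
)

```text
time_s: 37.7
tcp_pos: [583.3, -295.4, 69.4]
orientation: [-0.708, -3.061, -0.0]
force: [-1.2, 0.6, -3.7]
grip_width: 15.3
gripper_force: 30.0
```

carry_out(
  targets=[
    {"dx": 0, "dy": 0, "dz": 0.1, "twist": 0, "fingers": -1},
    {"dx": 0, "dy": 0, "dz": 0.05, "twist": 0, "fingers": -1},
    {"dx": 0, "dy": 0, "dz": 0, "twist": 0, "fingers": -1},
  ],
)

```text
time_s: 38.08
tcp_pos: [583.4, -295.4, 68.0]
orientation: [0.708, 3.061, 0.0]
force: [-1.1, 2.4, -1.7]
grip_width: 15.9
gripper_force: 30.0
```

carry_out(
  targets=[
    {"dx": 0, "dy": 0, "dz": 0.1, "twist": 0, "fingers": -1},
    {"dx": 0, "dy": 0, "dz": 0, "twist": 0, "fingers": -1},
  ],
)

```text
time_s: 38.33
tcp_pos: [583.4, -295.4, 67.2]
orientation: [0.708, 3.061, -0.0]
force: [-2.4, 3.4, 1.7]
grip_width: 14.8
gripper_force: 30.0
```

carry_out(
  targets=[
    {"dx": 0, "dy": 0, "dz": 0.05, "twist": 0, "fingers": -1},
    {"dx": 0, "dy": 0, "dz": 0, "twist": 0, "fingers": -1},
  ],
)

```text
time_s: 38.58
tcp_pos: [583.5, -295.5, 67.2]
orientation: [0.708, 3.06, -0.0]
force: [-3.3, 2.9, 5.9]
grip_width: 15.5
gripper_force: 30.0
```

carry_out(
  targets=[
    {"dx": 0, "dy": 0, "dz": 0, "twist": 0, "fingers": -0.36},
    {"dx": 0, "dy": 0, "dz": 0, "twist": 0, "fingers": -0.36},
    {"dx": 0, "dy": 0, "dz": -1.5, "twist": 0, "fingers": -0.36},
    {"dx": 0, "dy": 0, "dz": -3.5, "twist": 0, "fingers": -0.36},
    {"dx": 0, "dy": 0, "dz": -4.0, "twist": 0, "fingers": -0.36},
    {"dx": 0, "dy": 0, "dz": -1.5, "twist": 0, "fingers": -0.2},
    {"dx": 0, "dy": 0, "dz": 0, "twist": 0, "fingers": 0},
  ],
)

```text
time_s: 39.45
tcp_pos: [583.5, -295.5, 172.2]
orientation: [0.708, 3.059, -0.001]
force: [0.4, 0.4, -0.8]
grip_width: 44.0
gripper_force: 0.0
```

```bash
./go.sh 525,-43.2,63,64
```

```text
t 39.45 tcp [ 583.5 -295.5  172.2] close-dir 63.9 tilt 0.09 q1,q6 [-30.1 -94. ] F [ 0.4  0.4 -0.8] Mz [ 0.03 -0.16  0.01] w 44.0 gf 0.0
tool delta cm [16.36 20.09 10.89] cd diff -> twist -0.001
```

carry_out(
  targets=[
    {"dx": 1.17, "dy": 1.44, "dz": 0, "twist": 0, "fingers": 0},
    {"dx": 2.34, "dy": 2.87, "dz": 0, "twist": 0, "fingers": 0},
    {"dx": 2.34, "dy": 2.87, "dz": 0, "twist": 0, "fingers": 0},
    {"dx": 2.34, "dy": 2.87, "dz": 0, "twist": 0, "fingers": 0},
    {"dx": 2.34, "dy": 2.87, "dz": 0, "twist": 0, "fingers": 0},
    {"dx": 2.34, "dy": 2.87, "dz": 0, "twist": 0, "fingers": 0},
    {"dx": 2.34, "dy": 2.87, "dz": 0, "twist": 0, "fingers": 0},
    {"dx": 1.15, "dy": 1.43, "dz": 0, "twist": 0, "fingers": 0},
    {"dx": 0, "dy": 0, "dz": 0, "twist": 0, "fingers": 0},
    {"dx": 0, "dy": 0, "dz": 0, "twist": 0, "fingers": 0},
  ],
)

```text
time_s: 40.7
tcp_pos: [524.8, -43.9, 171.1]
orientation: [-0.709, -3.06, 0.0]
force: [0.2, -0.0, 0.3]
grip_width: 47.1
gripper_force: 0.0
```

```bash
./go.sh 525,-43.2,63,64;  python3 - <<'E'
from h import *
im=snapshot("top"); sc=snapshot("scene")
print(fit('scene',sc,520.3,-41.8,0),fit('top',im,524.3,-42.6,0))
a=cv2.resize(im[160:240,302:382],(400,400),interpolation=cv2.INTER_CUBIC); b=cv2.resize(sc[180:260,127:207],(400,400),interpolation=cv2.INTER_CUBIC)
cv2.imwrite("pics/i.png",np.hstack([a,b])[:,:,::-1])
E
```

```text
t 40.7 tcp [524.8 -43.9 171.1] close-dir 63.9 tilt 0.02 q1,q6 [ -8.8 -72.7] F [ 0.2 -0.   0.3] Mz [ 0.08 -0.11  0.  ] w 47.1 gf 0.0
tool delta cm [1.000e-02 8.000e-02 1.081e+01] cd diff -> twist -0.002
(array([520.41552563, -41.85838264]), np.float64(44.7138671875), np.float32(255.0)) (array([540.33217363, -42.71559391]), np.float64(233.11474609375), np.float32(1.0))
```

View pics/i.png

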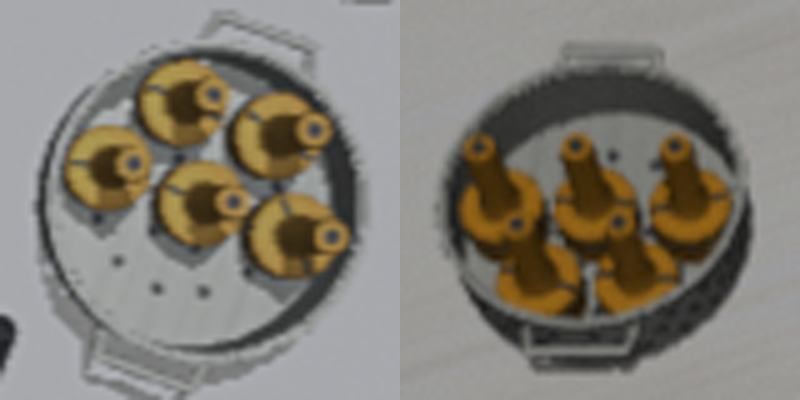

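carry_out(
  targets=[
    {"dx": 0, "dy": 0.05, "dz": 3.5, "twist": 0, "fingers": 0},
    {"dx": 0, "dy": 0, "dz": 3.5, "twist": 0, "fingers": 0},
    {"dx": 0, "dy": 0, "dz": 2.5, "twist": 0, "fingers": 0},
    {"dx": 0, "dy": 0, "dz": 1.3, "twist": 0, "fingers": 0},
    {"dx": 0, "dy": 0, "dz": 0, "twist": 0, "fingers": -0.6},
    {"dx": 0, "dy": 0, "dz": 0, "twist": 0, "fingers": -0.6},
    {"dx": 0, "dy": 0, "dz": 0, "twist": 0, "fingers": -1},
    {"dx": 0, "dy": 0, "dz": 0, "twist": 0, "fingers": -1},
    {"dx": 0, "dy": 0, "dz": 0, "twist": 0, "fingers": -1},
  ],
)

```text
time_s: 41.92
tcp_pos: [525.2, -42.6, 64.1]
orientation: [0.708, 3.06, 0.0]
force: [-0.8, 0.7, 7.9]
grip_width: 15.7
gripper_force: 30.0
```

```bash
python3 - <<'E'
from h import *
P=np.array([back("top",302+(a+.5)/5-.5,160+(b+.5)/5-.5,84) for a,b in [(214,96),(314,130),(133,163),(233,203),(331,237)]])
O=(P[2]+P[4])/2; print(P.round(1).tolist(),O.round(1),np.linalg.norm(P-O,axis=1).round(1),np.degrees(np.arctan2(P[:,1]-O[1],P[:,0]-O[0])).round(1))
E
./go.sh 527.5,-224.4,116,64
```

```text
[[598.9, -252.8], [583.3, -295.1], [571.1, -217.2], [553.0, -259.4], [537.4, -300.8]] [ 554.3 -259. ] [45.1 46.4 45.1  1.4 45.1] [   7.9  -51.2   68.  -162.6 -112. ]
t 41.92 tcp [525.2 -42.6  64.1] close-dir 63.9 tilt 0.07 q1,q6 [ -8.6 -72.6] F [-0.8  0.7  7.9] Mz [ 0.04 -0.06  0.01] w 15.7 gf 30.0
tool delta cm [ -8.2  -16.23  -5.19] cd diff -> twist -0.001
```

carry_out(
  targets=[
    {"dx": 0, "dy": 0, "dz": -1.0, "twist": 0, "fingers": -1},
    {"dx": 0, "dy": 0, "dz": -3.5, "twist": 0, "fingers": -1},
    {"dx": 0, "dy": 0, "dz": -4.0, "twist": 0, "fingers": -1},
    {"dx": -0.8, "dy": -1.6, "dz": -3.0, "twist": 0, "fingers": -1},
    {"dx": -1.65, "dy": -3.25, "dz": 0, "twist": 0, "fingers": -1},
    {"dx": -1.65, "dy": -3.25, "dz": 0, "twist": 0, "fingers": -1},
    {"dx": -1.65, "dy": -3.25, "dz": 0, "twist": 0, "fingers": -1},
    {"dx": -1.65, "dy": -3.25, "dz": 0, "twist": 0, "fingers": -1},
    {"dx": -0.8, "dy": -1.6, "dz": 0, "twist": 0, "fingers": -1},
    {"dx": 0, "dy": 0, "dz": 0, "twist": 0, "fingers": -1},
  ],
)

```text
time_s: 43.18
tcp_pos: [527.1, -224.4, 178.4]
orientation: [-0.71, -3.06, -0.0]
force: [0.8, -0.6, -2.6]
grip_width: 15.4
gripper_force: 30.0
```

carry_out(
  targets=[
    {"dx": 0, "dy": 0, "dz": 2.5, "twist": 0, "fingers": -1},
    {"dx": 0, "dy": 0, "dz": 2.5, "twist": 0, "fingers": -1},
    {"dx": 0, "dy": 0, "dz": 1.0, "twist": 0, "fingers": -1},
    {"dx": 0, "dy": 0, "dz": 0, "twist": 0, "fingers": -1},
    {"dx": 0, "dy": 0, "dz": 0, "twist": 0, "fingers": -1},
    {"dx": 0, "dy": 0, "dz": 0, "twist": 0, "fingers": -1},
  ],
)

```text
time_s: 43.92
tcp_pos: [527.6, -224.2, 119.3]
orientation: [0.708, 3.06, -0.0]
force: [0.4, 0.3, -1.4]
grip_width: 15.5
gripper_force: 30.0
```

```bash
./go.sh 527.5,-224,68,64
```

```text
t 43.92 tcp [ 527.6 -224.2  119.3] close-dir 63.9 tilt 0.07 q1,q6 [-26.7 -90.6] F [ 0.4  0.3 -1.4] Mz [ 0.   -0.13  0.02] w 15.5 gf 30.0
tool delta cm [0.03 0.01 5.13] cd diff -> twist -0.001
```

Contact expected at TCP z ≈ 68.

carry_out(
  targets=[
    {"dx": 0, "dy": 0, "dz": 1.0, "twist": 0, "fingers": -1},
    {"dx": 0, "dy": 0, "dz": 1.0, "twist": 0, "fingers": -1},
    {"dx": 0, "dy": 0, "dz": 0, "twist": 0, "fingers": -1},
    {"dx": 0, "dy": 0, "dz": 0.8, "twist": 0, "fingers": -1},
    {"dx": 0, "dy": 0, "dz": 0.8, "twist": 0, "fingers": -1},
    {"dx": 0, "dy": 0, "dz": 0.7, "twist": 0, "fingers": -1},
    {"dx": 0, "dy": 0, "dz": 0.4, "twist": 0, "fingers": -1},
    {"dx": 0, "dy": 0, "dz": 0.15, "twist": 0, "fingers": -1},
    {"dx": 0, "dy": 0, "dz": 0, "twist": 0, "fingers": -1},
  ],
)

```text
time_s: 45.05
tcp_pos: [527.4, -224.2, 70.0]
orientation: [0.708, 3.061, -0.0]
force: [0.4, -0.2, -1.8]
grip_width: 15.5
gripper_force: 30.0
```

carry_out(
  targets=[
    {"dx": 0, "dy": 0, "dz": 0.1, "twist": 0, "fingers": -1},
    {"dx": 0, "dy": 0, "dz": 0.05, "twist": 0, "fingers": -1},
    {"dx": 0, "dy": 0, "dz": 0, "twist": 0, "fingers": -1},
  ],
)

```text
time_s: 45.42
tcp_pos: [527.3, -224.1, 68.5]
orientation: [0.708, 3.061, -0.0]
force: [0.2, 0.2, -1.3]
grip_width: 15.4
gripper_force: 30.0
```

carry_out(
  targets=[
    {"dx": 0, "dy": 0, "dz": 0.05, "twist": 0, "fingers": -1},
    {"dx": 0, "dy": 0, "dz": 0.05, "twist": 0, "fingers": -1},
    {"dx": 0, "dy": 0, "dz": 0, "twist": 0, "fingers": -1},
  ],
)

```text
time_s: 45.8
tcp_pos: [527.5, -224.2, 68.1]
orientation: [0.708, 3.06, -0.0]
force: [-2.9, 1.0, 5.3]
grip_width: 15.4
gripper_force: 30.0
```

```bash
./go.sh 582.3,176.9,114,-18
```

```text
t 45.8 tcp [ 527.5 -224.2   68.1] close-dir 63.9 tilt 0.04 q1,q6 [-26.7 -90.6] F [-2.9  1.   5.3] Mz [ 0.23  0.35 -0.01] w 15.4 gf 30.0
tool delta cm [12.7  38.44 -4.59] cd diff -> twist 1.43
```

carry_out(
  targets=[
    {"dx": 0, "dy": 0, "dz": 0, "twist": 0, "fingers": -0.36},
    {"dx": 0, "dy": 0, "dz": 0, "twist": 0, "fingers": -0.36},
    {"dx": 0, "dy": 0, "dz": -1.5, "twist": 0, "fingers": -0.36},
    {"dx": 0, "dy": 0, "dz": -3.5, "twist": 0, "fingers": -0.36},
    {"dx": 0, "dy": 0, "dz": -4.0, "twist": 0, "fingers": -0.36},
    {"dx": 0, "dy": 0, "dz": -3.0, "twist": 0.12, "fingers": -0.2},
    {"dx": 0, "dy": 0, "dz": 0, "twist": 0.17, "fingers": -0.2},
    {"dx": 0, "dy": 0, "dz": 0, "twist": 0.17, "fingers": -0.2},
    {"dx": 0, "dy": 0, "dz": 0, "twist": 0.17, "fingers": -0.2},
    {"dx": 0, "dy": 0, "dz": 0, "twist": 0.17, "fingers": -0.1},
  ],
)

```text
time_s: 47.05
tcp_pos: [527.4, -224.1, 188.6]
orientation: [1.851, 2.537, 0.0]
force: [0.4, 0.0, 0.1]
grip_width: 41.5
gripper_force: 0.0
```

carry_out(
  targets=[
    {"dx": 0, "dy": 0, "dz": 0, "twist": 0.17, "fingers": -0.1},
    {"dx": 0, "dy": 0, "dz": 0, "twist": 0.17, "fingers": -0.1},
    {"dx": 0, "dy": 0, "dz": 0, "twist": 0.17, "fingers": -0.1},
    {"dx": 0, "dy": 0, "dz": 0, "twist": 0.12, "fingers": -0.1},
    {"dx": 0, "dy": 0, "dz": 0, "twist": 0, "fingers": -0.1},
  ],
)

```text
time_s: 47.68
tcp_pos: [527.4, -224.2, 188.4]
orientation: [2.54, 1.847, 0.001]
force: [-0.2, -0.6, 0.6]
grip_width: 42.6
gripper_force: 0.0
```

```bash
./go.sh 582.3,176.9,114,-18
```

```text
t 47.67 tcp [ 527.4 -224.2  188.4] close-dir -17.9 tilt 0.05 q1,q6 [-26.7  -8.7] F [-0.2 -0.6  0.6] Mz [ 0.02 -0.07  0.01] w 42.6 gf 0.0
tool delta cm [39.85 -7.14  7.43] cd diff -> twist 0.001
```

carry_out(
  targets=[
    {"dx": 2.2, "dy": -0.4, "dz": 0, "twist": 0, "fingers": -0.1},
    {"dx": 4.43, "dy": -0.79, "dz": 0, "twist": 0, "fingers": -0.1},
    {"dx": 4.43, "dy": -0.79, "dz": 0, "twist": 0, "fingers": -0.1},
    {"dx": 4.43, "dy": -0.79, "dz": 0, "twist": 0, "fingers": -0.1},
    {"dx": 4.43, "dy": -0.79, "dz": 0, "twist": 0, "fingers": -0.1},
    {"dx": 4.43, "dy": -0.79, "dz": 0, "twist": 0, "fingers": -0.1},
    {"dx": 4.43, "dy": -0.79, "dz": 0, "twist": 0, "fingers": -0.1},
    {"dx": 4.43, "dy": -0.79, "dz": 0, "twist": 0, "fingers": -0.1},
    {"dx": 4.43, "dy": -0.79, "dz": 0, "twist": 0, "fingers": -0.1},
    {"dx": 2.2, "dy": -0.4, "dz": 0, "twist": 0, "fingers": -0.1},
  ],
)

```text
time_s: 48.92
tcp_pos: [582.1, 179.7, 187.6]
orientation: [-2.538, -1.852, -0.0]
force: [-0.1, -1.0, 0.4]
grip_width: 42.3
gripper_force: 0.0
```

carry_out(
  targets=[
    {"dx": 0, "dy": 0, "dz": 0, "twist": 0, "fingers": -0.1},
    {"dx": 0, "dy": 0, "dz": 0, "twist": 0, "fingers": -0.1},
  ],
)

```text
time_s: 49.18
tcp_pos: [582.5, 176.0, 187.5]
orientation: [2.541, 1.847, -0.0]
force: [-0.4, -0.4, 1.3]
grip_width: 42.5
gripper_force: 0.0
```

```bash
./go.sh 582.3,176.9,114,-18; python3 - <<'E'
from h import *
im=snapshot("top"); sc=snapshot("scene")
a=cv2.resize(im[160:240,302:382],(400,400),interpolation=cv2.INTER_CUBIC); b=cv2.resize(sc[95:215,280:400],(400,400),interpolation=cv2.INTER_CUBIC)
cv2.imwrite("pics/j.png",np.hstack([a,b])[:,:,::-1])
E
```

```text
t 49.17 tcp [582.5 176.  187.5] close-dir -18.0 tilt 0.02 q1,q6 [13.4 31.4] F [-0.4 -0.4  1.3] Mz [ 0.01 -0.05  0.02] w 42.5 gf 0.0
tool delta cm [ 0.08 -0.05  7.35] cd diff -> twist 0.0
```

View pics/j.png

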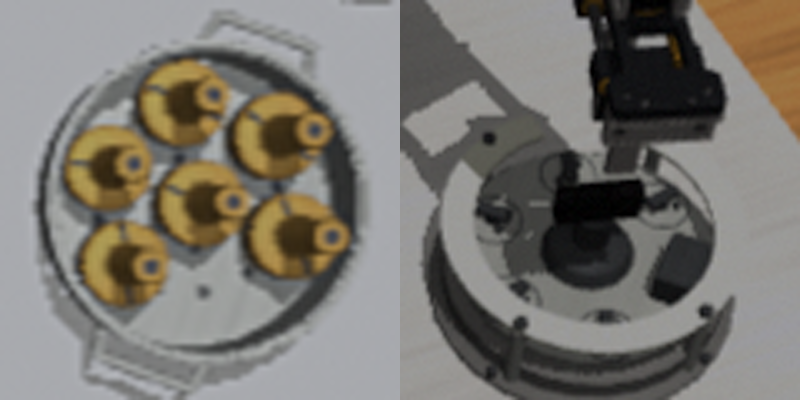

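carry_out(
  targets=[
    {"dx": 0.04, "dy": -0.03, "dz": 3.0, "twist": 0, "fingers": -0.1},
    {"dx": 0, "dy": 0, "dz": 2.5, "twist": 0, "fingers": -0.1},
    {"dx": 0, "dy": 0, "dz": 1.7, "twist": 0, "fingers": -0.1},
    {"dx": 0, "dy": 0, "dz": 0, "twist": 0, "fingers": -1},
    {"dx": 0, "dy": 0, "dz": 0, "twist": 0, "fingers": -1},
    {"dx": 0, "dy": 0, "dz": 0, "twist": 0, "fingers": -1},
    {"dx": 0, "dy": 0, "dz": 0, "twist": 0, "fingers": -1},
  ],
)

```text
time_s: 50.15
tcp_pos: [582.5, 177.5, 116.5]
orientation: [-2.541, -1.847, -0.001]
force: [-3.5, -0.1, 5.5]
grip_width: 15.6
gripper_force: 29.8
```

```bash
go.sh 582.3,176.9,114,102.3
```

```text
t 50.15 tcp [582.5 177.5 116.5] close-dir -18.0 tilt 0.04 q1,q6 [13.5 31.5] F [-3.5 -0.1  5.5] Mz [0.07 0.9  0.08] w 15.6 gf 29.8
tool delta cm [-0.06 -0.    0.25] cd diff -> twist -2.099
```

carry_out(
  targets=[
    {"dx": -0.05, "dy": -0.03, "dz": 0, "twist": -0.1, "fingers": -1},
    {"dx": 0, "dy": 0, "dz": 0, "twist": -0.17, "fingers": -1},
    {"dx": 0, "dy": 0, "dz": 0, "twist": -0.17, "fingers": -1},
    {"dx": 0, "dy": 0, "dz": 0, "twist": -0.17, "fingers": -1},
    {"dx": 0, "dy": 0, "dz": 0, "twist": -0.17, "fingers": -1},
    {"dx": 0, "dy": 0, "dz": 0, "twist": -0.17, "fingers": -1},
    {"dx": 0, "dy": 0, "dz": 0, "twist": -0.17, "fingers": -1},
    {"dx": 0, "dy": 0, "dz": 0, "twist": -0.17, "fingers": -1},
    {"dx": 0, "dy": 0, "dz": 0, "twist": -0.17, "fingers": -1},
    {"dx": 0, "dy": 0, "dz": 0, "twist": -0.17, "fingers": -1},
  ],
)

```text
time_s: 51.4
tcp_pos: [581.6, 176.9, 116.4]
orientation: [-0.391, -3.116, 0.0]
force: [-9.0, -2.3, 8.0]
grip_width: 15.9
gripper_force: 30.0
```

carry_out(
  targets=[
    {"dx": 0, "dy": 0, "dz": 0, "twist": -0.17, "fingers": -1},
    {"dx": 0, "dy": 0, "dz": 0, "twist": -0.17, "fingers": -1},
    {"dx": 0, "dy": 0, "dz": 0, "twist": -0.17, "fingers": -1},
    {"dx": 0, "dy": 0, "dz": 0, "twist": -0.13, "fingers": -1},
    {"dx": 0, "dy": 0, "dz": 0, "twist": 0, "fingers": -1},
    {"dx": 0, "dy": 0, "dz": 0, "twist": 0, "fingers": -1},
  ],
)

```text
time_s: 52.15
tcp_pos: [581.6, 176.5, 116.4]
orientation: [0.602, -3.082, 0.001]
force: [-9.5, -4.9, 8.8]
grip_width: 15.8
gripper_force: 29.9
```

```bash
go.sh 582.3,176.9,114,102.3
```

```text
t 52.15 tcp [581.6 176.5 116.4] close-dir 112.1 tilt 0.07 q1,q6 [ 13.4 -98.6] F [-9.5 -4.9  8.8] Mz [-0.7   1.51  0.14] w 15.8 gf 29.9
tool delta cm [-0.08  0.02  0.24] cd diff -> twist 0.171
```

carry_out(
  targets=[
    {"dx": 0, "dy": 0, "dz": 0, "twist": 0.1, "fingers": -1},
    {"dx": 0, "dy": 0, "dz": 0, "twist": 0.07, "fingers": -1},
    {"dx": 0, "dy": 0, "dz": 0, "twist": 0, "fingers": -1},
    {"dx": 0, "dy": 0, "dz": 0, "twist": 0, "fingers": -1},
  ],
)

```text
time_s: 52.65
tcp_pos: [581.6, 176.6, 116.5]
orientation: [0.337, -3.123, 0.001]
force: [-9.8, -2.9, 8.9]
grip_width: 15.6
gripper_force: 30.0
```

```bash
go.sh 582.3,176.9,114,102.3
```

```text
t 52.65 tcp [581.6 176.6 116.5] close-dir 102.3 tilt 0.06 q1,q6 [ 13.4 -88.9] F [-9.8 -2.9  8.9] Mz [-0.63  1.56 -0.21] w 15.6 gf 30.0
tool delta cm [-0.07  0.02  0.25] cd diff -> twist 0.0
```

Release, lift and back away toward the robot side (clear of everything), then look.

carry_out(
  targets=[
    {"dx": 0, "dy": 0, "dz": 0, "twist": 0, "fingers": -0.2},
    {"dx": 0, "dy": 0, "dz": 0, "twist": 0, "fingers": -0.2},
    {"dx": 0, "dy": 0, "dz": -1.5, "twist": 0, "fingers": -0.1},
    {"dx": 0, "dy": 0, "dz": -4.0, "twist": 0, "fingers": -0.1},
    {"dx": 0, "dy": 0, "dz": -5.0, "twist": 0, "fingers": -0.1},
    {"dx": 0, "dy": -4.5, "dz": -2.0, "twist": 0, "fingers": -0.1},
    {"dx": 0, "dy": -4.5, "dz": 0, "twist": 0, "fingers": -0.1},
    {"dx": 0, "dy": -4.5, "dz": 0, "twist": 0, "fingers": -0.1},
    {"dx": 0, "dy": -4.5, "dz": 0, "twist": 0, "fingers": -0.1},
    {"dx": 0, "dy": -4.5, "dz": 0, "twist": 0, "fingers": -0.1},
  ],
)

```text
time_s: 53.9
tcp_pos: [630.3, -44.4, 241.8]
orientation: [-0.337, 3.122, -0.0]
force: [0.6, -0.5, -0.6]
grip_width: 42.2
gripper_force: 0.0
```

carry_out(
  targets=[
    {"dx": 0, "dy": 0, "dz": 0, "twist": 0, "fingers": -0.1},
    {"dx": 0, "dy": 0, "dz": 0, "twist": 0, "fingers": -0.1},
  ],
)

```text
time_s: 54.15
tcp_pos: [630.1, -42.4, 241.1]
orientation: [-0.337, 3.123, 0.0]
force: [0.2, 0.3, 0.2]
grip_width: 42.2
gripper_force: 0.0
```

```bash
python3 - <<'E'
from h import *
im=snapshot("top"); sc=snapshot("scene")
a=cv2.resize(im[135:255,95:215],(400,400),interpolation=cv2.INTER_CUBIC); b=cv2.resize(sc[95:275,120:400],(400,257),interpolation=cv2.INTER_CUBIC)
cv2.imwrite("pics/k.png",np.hstack([a,np.vstack([b,np.zeros((143,400,3),np.uint8)])])[:,:,::-1])
E
```

```text
(no output)
```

View pics/k.png

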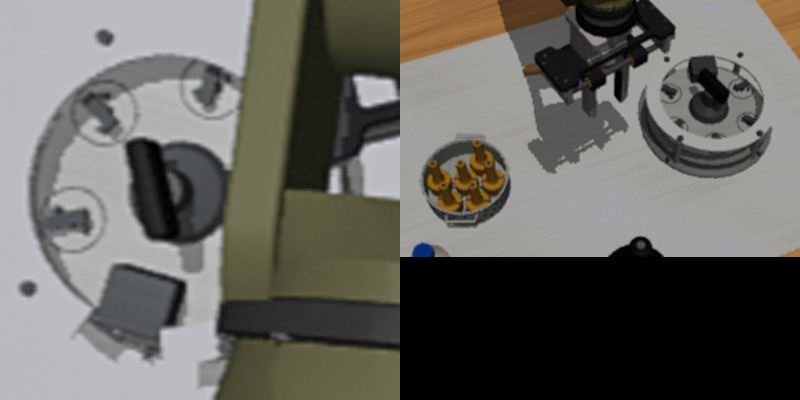

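```bash
python3 -c "
from plant import *
print(sign_off())"
```

```text
the job is handed in; nothing more can be done
None
```

The job is handed in at about 54 s: all six nozzles (two off the carousel, two loose, two already in the basket) stand upright in the basket, one in the middle (about 1.3 mm off centre) and five round it, the blank is at the gap, and I did not go near the joystick, wash bottle or brush.

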